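# Clip the counting chamber on the stage and close up the moist dish

## Robot

A 6-joint arm with a two-finger parallel gripper is mounted at the origin on the work surface. World frame = base frame: x ahead of the robot, y to its left, z up, the work surface at z = 0. Lengths are in m, angles in rad, forces in N, time in s.
With the tool pointing down it reaches from about 0.3 to 0.75 m from the base axis. Payload 8.5 kg.
Tool frame: the origin (TCP) lies on the centre line of the jaws, within the pads' length; the fingertips stand 22 mm ahead of it and the grasp point (between the pads) lies 3 mm ahead of it (finger_overhang is the distance from the TCP to the fingertips, in m); z points along the fingers, x is the direction in which the jaws open and shut, and the axes are right-handed (so a half turn about z gives the same grasp; the last joint's range is limited). The gripper opens to 88 mm and grips with 3 to 60 N. Pads are 18 mm wide; open, the fingers measure 123 mm over their backs; the gripper's body (75 mm by 187 mm) begins 45 mm behind the grasp point.
Start: joints at [-1.429, 0.381, 1.297, -0, 1.464, -0.215], TCP at [0.192, -0.515, 0.261] pointing down, gripper open.
Joint ranges: [-3.11, 3.11], [-0.89, 2.33], [0.22, 2.48], [-1.42, 4.56], [0.17, 2.85], [-2.88, 2.88]. Speed limits (rad/s): [2.39, 2.39, 3.14, 3.14, 3.14, 3.14].

## Interface

Orientations are given as a rotation vector (axis times angle).
In Python, from bench import observe, grab_frame, camera_info, hand_in, finger_overhang gives the robot as it stands.
- The arm moves only by the tool arm_command, never from a script. Its argument "deltas" is a list of rows, each an object of numbers: "tx", "ty", "tz": the shift along the tool's x, y, z in m; "twist": the turn about the tool's z in degrees; "hand": the finger opening in m, from 0 to 0.0881. In form: [{"tx": .., "ty": .., "tz": .., "twist": .., "hand": ..}, ...]. A call has exactly 10 rows; each row shifts and turns the commanded pose from where the row before left it, along the tool's axes as they then stand; what a row does not reach is not made up. A row lasts 1/8 s, in which the tool goes at most 62.5 mm and 10.7 degrees, less where a joint would pass 70% of its speed; a pose out of reach is approached as far as the arm can. A call with a gripper value outside its range is refused whole. The fingers move at their own pace and stop on an object; the grip force is fixed at half the most. Time passes only in rows, so rows that do not move let the fingers close, or fill a call up. It gives the time, the measured TCP pose, the force and the opening at its end, in the units of the state.
- observe(): the state, without advancing time (a new reading comes with each control period).
- grab_frame(name): name is "scene" or "top"; returns (picture, depth): 420x560x3 uint8, red, green, blue; 420x560 float32, m along the optical axis (not along the pixel's ray), 0 where there is no reading.
- camera_info(name): a dict with "intrinsics" (3x3 intrinsics, pixels), "k1" (the pictures are not rectified: a ray, as slopes to the right and down, at radius r is drawn at 1 + k1 r^2 times it, then the intrinsics apply), "position" and "rotation" of the camera in the world. Camera axes: x right, y up, looking along -z (the intrinsics and any distortion apply to the point x, -y, -z); pixel columns grow to the right and rows downward; lengths in m; the calibration is good to about 2 mm. A picture is of the moment at which its call begins. camera_info takes no time and is no camera call.
- hand_in(): hands the job in, once; it reports no verdict.
The state is a dict: "t": time; "joint_positions": joint angles; "dq": joint speeds; "effort": joint torques, N m; "tcp_pos": TCP position; "tcp_rot": TCP orientation; "contact_force": force on the tool from outside, world axes, zero at the start; "torque": the same for the moment, N m; "finger_gap": opening from 0.0 (shut) to 1.0 (fully open).
Only numpy, scipy, OpenCV 4.12 (cv2) and the standard library are available. Lean on these libraries where they do the work, as an engineer would, in place of code of your own. Each camera call takes 0.05 s, during which the arm holds its last target. There are 200 camera calls.

## Task

Get the microscope ready for a cell count: draw back the sprung clip on the stage until it stays back, set the glass counting chamber flat on the stage with its short end against the fixed edge, then flip the clip back so that it holds the chamber square and tight against that edge. So that the samples do not dry out, put every small culture dish that is on the bench flat on the floor of the round steel moist dish (none on top of another), then set the cover on it so that it sits seated and level. Leave the other things on the bench where they are.

Things in the scene. Friction and masses are not known exactly. Their poses are not given: they have to be found in the camera images.
- scope: Video microscope fixed to the bench, turned by up to 0.25 rad. Origin on the bench, right under the seat; x, y, z as the seat's. Base 200 x 270 mm, 26 mm high. A column 36 mm thick and 226 mm high stands at x +10, y +132 mm; its head, turned aside, reaches from y +115 to +215 mm at 130 to 228 mm height.
- seat (a point): Point on top of the black stage (60 mm above the bench) that lies under the middle of a chamber correctly clipped. z up; y along the chamber's length towards the fixed edge; x across. The fixed edge is a steel bar 46 mm long in x, 12 in y, 8 high, its face at y = +38 mm. The stage plate, 170 (x) by 200 mm (y), centred here, is flat and clear but for this edge and the clip
- clip_pivot (a point): The vertical hinge axis of the clip, at x = -60, y = -33 mm from the seat, 7.5 mm above the stage (at mid-height of the clip). Same axes as the seat.
- clip_post (a point): Top centre of the upright round steel thumb post on the clip, 10 mm thick, its top 43.5 mm above the stage, free for the 32 mm above the clip's bar. It is 40 mm from the hinge axis: at clip = 0 it lies +35 mm in x and -19 mm in y (seat axes) from it. To draw the clip back, carry or push the post round the axis, clockwise from above; this takes about 5 N
- clip (a joint): Angle of the curved steel clip (4 to 11 mm above the stage): 0 = shut on its stop, empty; grows to 1.0 as it is drawn back, clockwise from above. Sprung over centre: below 0.52 it pulls shut, beyond it stays back. Its tip, 60 mm from the axis, presses the middle of the chamber's end with about 3 N, resting at 0.17 when the chamber is home; it can push a chamber at most 10 mm
- chamber: Counting chamber: a thick glass plate 35 mm (its x) by 76 mm (its y) by 5 mm, about 35 g, with two pale patches and cross grooves on top; either end may go to the fixed edge. Origin at the centre of its underside. Lies on the bench at the start.
- moist: Moist dish: open round stainless dish, fixed to the bench, outer diameter 180 mm, wall 4 mm (inside about 170 mm across), height 42 mm, inner floor 4 mm above its underside. Origin at the centre of its underside, z up.
- cover: Loose steel cover, about 220 g: disc 188 mm across, 4 mm thick, with a step under it 158 mm across, 5 mm deep that drops inside the dish's rim, and a black knob 26 mm across, 28 mm tall on top. Origin at the centre of the step's underside; disc top 9, knob top 37 mm above it; seated, it is 37 mm above the dish's underside. Starts on the bench; it and the moist dish may swap places
- dish1: Small closed culture dish, a flat round disc 36 mm across and 12 mm high, 30 g. Origin at the centre of its underside, z up. Between two and four of these are on the bench; those absent read None.
- dish2: Small closed culture dish, a flat round disc 36 mm across and 12 mm high, 30 g. Origin at the centre of its underside, z up. Between two and four of these are on the bench; those absent read None.
- dish3: Small closed culture dish, a flat round disc 36 mm across and 12 mm high, 30 g. Origin at the centre of its underside, z up. Between two and four of these are on the bench; those absent read None.
- dish4: Small closed culture dish, a flat round disc 36 mm across and 12 mm high, 30 g. Origin at the centre of its underside, z up. Between two and four of these are on the bench; those absent read None.
- slips: Bystander: small clear box of cover slips, 28 x 28 x 18 mm, loose, near the stage. Origin under its centre. Leave it.
- tally: Bystander: steel hand tally counter, 44 mm across and 34 mm high, loose, behind the gap between moist dish and cover. Leave it.
- oil: Bystander: amber oil bottle, 28 mm across and 62 mm high, loose, towards the back. Leave it standing.

How it is judged:
By the outcome, as a careful person would: the job done as asked, in the order asked, and still so for the second after the job is handed in, with the robot touching nothing.
Of dish1, dish2, dish3, dish4 only 2 to 4 are there at a start; the rules pass over those that are not, and their reading is None.
At some moment in a run one of dish1, dish2, dish3, dish4 may be knocked a few centimetres aside while the robot is not near it.
Once in a run the grip may slacken for a moment while it holds something.
It also fails if it takes over 210 s, if anything falls off the work surface, if the arm or the gripper's body presses on something with over 40 N, if the wrist force passes 120 N, or if a joint passes its speed limit or range.

## Working session

There is one attempt and no reset: what is moved stays moved. The work goes in short steps, Python scripts to look and compute and a tool call to move; the robot and the scene stay as the last step left them, time stands still between calls to the robot, and variables do not carry over. Pictures are saved under pics/ and viewed, about 12 in all and at most 16, crops included, and the job is handed in when it is done.

Besides the shell and the picture viewer there is one more tool, called after "Emit:" as name(argument=value, ...), one argument or row to a line, values as JSON. arm_command: Moves the arm, as the interface text tells. Its arguments: {"type":"object","properties":{"deltas":{"type":"array","items":{"type":"object","properties":{"tx":{"type":"number"},"ty":{"type":"number"},"tz":{"type":"number"},"twist":{"type":"number"},"hand":{"type":"number"}}}}},"required":["deltas"]}

```bash
mkdir -p pics; ls
cat > h.py <<'E'
import numpy as np, cv2
from bench import observe, grab_frame, camera_info, hand_in, finger_overhang
from scipy.spatial.transform import Rotation as R
def grab(n,save=None):
    p,d=grab_frame(n)
    if save: cv2.imwrite('pics/'+save,p[:,:,::-1])
    return p,d
def rays(n,uv):
    c=camera_info(n);K=np.array(c['intrinsics']);k=c['k1']
    uv=np.atleast_2d(np.array(uv,float))
    q=np.stack([(uv[:,0]-K[0,2])/K[0,0],(uv[:,1]-K[1,2])/K[1,1]],1);s=q.copy()
    for _ in range(20): s=q/(1+k*(s**2).sum(1,keepdims=True))
    rot=np.array(c['rotation']); rot=rot if rot.shape==(3,3) else R.from_rotvec(rot).as_matrix()
    return np.array(c['position']),np.c_[s[:,0],-s[:,1],-np.ones(len(s))]@rot.T
def onplane(n,uv,z):
    o,d=rays(n,uv); return o+d*((z-o[2])/d[:,2])[:,None]
def withdepth(n,uv,dep):
    o,d=rays(n,uv); return o+d*np.asarray(dep).reshape(-1,1)
def cloud(n,d):
    v,u=np.mgrid[0:420,0:560]
    P=withdepth(n,np.c_[u.ravel(),v.ravel()],d.ravel()).reshape(420,560,3); P[d==0]=np.nan; return P
E
python3 - <<'E'
from h import *
for n in ('scene','top'):
    print(n,camera_info(n)); grab(n,n+'0.png')
print(observe(), finger_overhang)
E
```

```text
pics
scene {'intrinsics': array([[455.79370668,   0.        , 278.28811867],
       [  0.        , 455.79370668, 214.35622859],
       [  0.        ,   0.        ,   1.        ]]), 'k1': -0.01385421006018686, 'position': array([1.21573352, 0.2671683 , 0.8467042 ]), 'rotation': array([0.4693443 , 0.73443283, 1.94871216])}
top {'intrinsics': array([[542.62457191,   0.        , 273.36001871],
       [  0.        , 542.62457191, 211.51053054],
       [  0.        ,   0.        ,   1.        ]]), 'k1': -0.04094442309306357, 'position': array([ 0.3295326 , -0.04503425,  1.59783537]), 'rotation': array([ 0.12837219, -0.13006294, -1.56667713])}
{'t': 0.1, 'joint_positions': array([-1.42929667e+00,  3.81115112e-01,  1.29813787e+00,  6.53787787e-06,
        1.46358507e+00, -2.15300541e-01]), 'dq': array([-1.38979456e-03,  6.98659716e-05, -8.06199986e-04, -6.01631312e-05,
       -3.75477823e-05, -8.79226343e-04]), 'effort': array([ 4.33739347e-03, -4.38648999e+01, -2.24910057e+01,  7.14420341e-02,
        3.41784081e-02, -7.27502402e-05]), 'tcp_pos': array([ 0.19207085, -0.51514428,  0.26022263]), 'tcp_rot': array([-2.57963721e+00,  1.79145584e+00,  1.32345033e-03]), 'contact_force': array([-0.27962637,  0.8481866 , -0.21897073]), 'torque': array([ 0.02336324,  0.01310259, -0.03175582]), 'finger_gap': 1.0027715822394148} 0.022
```

View pics/top0.png

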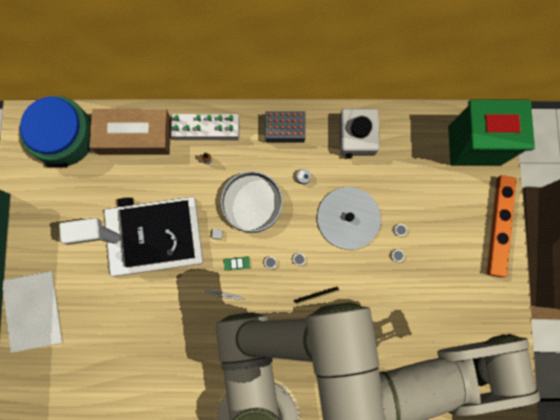

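View pics/scene0.png

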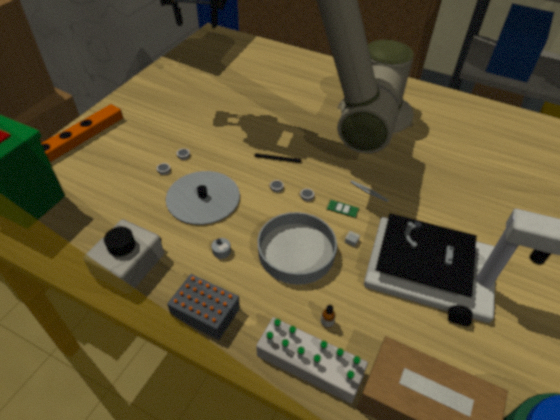

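The top view shows the stage at about (155,237), the chamber at (237,263) and the moist dish at (250,202). The cover knob is at (349,217), and the four dishes are at (271,263), (299,259), (401,230) and (398,256).

```bash
cat >> h.py <<'E'
def big(m,near=None):
    cs,_=cv2.findContours(m.astype(np.uint8),cv2.RETR_EXTERNAL,cv2.CHAIN_APPROX_NONE)
    return sorted(cs,key=cv2.contourArea)[::-1]
def rect(P):
    (c,s,a)=cv2.minAreaRect((P[:,:2]*1000).astype(np.float32)); return np.round(c,1),np.round(s,1),round(a,1)
E
python3 - <<'E'
from h import *
crops=[]
for n,roi in (('top',(100,190,210,280)),('scene',(360,205,500,310))):
    p,d=grab(n); hsv=cv2.cvtColor(p,cv2.COLOR_RGB2HSV)
    m=np.zeros(d.shape,bool); x0,y0,x1,y1=roi
    m[y0:y1,x0:x1]=(hsv[y0:y1,x0:x1,2]<50); c=big(m)[0]
    print(n,'stage',rect(onplane(n,c[:,0],.06)), 'depth z', np.nanmedian(cloud(n,d)[m][:,2]))
    # chamber green
    g=(hsv[...,0]>45)&(hsv[...,0]<95)&(hsv[...,1]>70)
    for c in big(g)[:8]:
        P=onplane(n,c[:,0],.005)
        if cv2.contourArea(c)>20 and .2<P[:,0].mean()<.6: print(n,'green',c[:,0].mean(0),rect(P))
    # small bright/gray low-sat blobs
    w=(hsv[...,1]<60)&(hsv[...,2]>90)
    for c in big(w):
        a=cv2.contourArea(c)
        if 20<a<8000:
            (u,v),r=cv2.minEnclosingCircle(c); P=onplane(n,c[:,0],.012)
            (cx,cy),rr=cv2.minEnclosingCircle((P[:,:2]*1000).astype(np.float32))
            if .2<cx/1000<.75: print(n,'w',(round(u),round(v)),round(cx),round(cy),round(rr,1),a)
    C=cloud(n,d); 
    crops.append(cv2.resize(p[185:285,95:255] if n=='top' else p[175:315,340:520],(800,500) if n=='top' else (720,560),interpolation=cv2.INTER_CUBIC))
cv2.imwrite('pics/ct.png',crops[0][:,:,::-1]);cv2.imwrite('pics/cs.png',crops[1][:,:,::-1])
E
```

```text
top stage (array([522.4, 288.5]), array([163.9, 196.5]), 8.0) depth z 0.06152623215627806
top green [  1.96108949 252.81322957] (array([470.4, 751.4]), array([375.9,  27.7]), 4.6)
top green [227.74285714 264.42857143] (array([438.1,  84.7]), array([29.6, 26.3]), 0.8)
top green [243.77777778 263.97777778] (array([442.1,  45. ]), array([31.1, 39.2]), 8.2)
top w (132, 238) 509 373 221.9 7105.5
top w (32, 312) 300 655 127.0 3650.0
top w (345, 342) 218 -251 113.5 3487.0
top w (349, 218) 575 -269 94.6 3048.5
top w (251, 201) 624 20 93.4 2898.5
top w (546, 336) 230 -835 60.7 855.5
top w (237, 340) 221 58 53.8 193.0
top w (303, 176) 701 -136 22.7 154.5
top w (397, 256) 462 -410 19.4 109.5
top w (400, 230) 538 -421 18.7 109.0
top w (270, 262) 444 -37 18.7 108.5
top w (298, 259) 452 -120 18.4 108.0
top w (236, 263) 441 61 19.7 91.0
top w (216, 234) 527 121 17.0 78.0
top w (232, 296) 347 74 32.1 54.5
top w (262, 318) 281 -16 13.0 28.0
scene stage (array([526.9, 290.9]), array([175.4, 200. ]), 8.1) depth z 0.059011434302460586
scene green [342.25       209.39285714] (array([443.1,  64.9]), array([32.6, 73.4]), 5.2)
scene w (297, 244) 600 12 93.1 3742.0
scene w (202, 198) 579 -264 93.8 2946.0
scene w (418, 261) 518 269 136.1 994.5
scene w (536, 225) 270 504 68.1 984.5
scene w (484, 300) 555 430 44.6 604.5
scene w (484, 258) 439 420 53.3 306.5
scene w (220, 246) 692 -140 21.7 154.5
scene w (307, 194) 446 -34 17.7 87.0
scene w (342, 208) 448 65 18.8 86.5
scene w (352, 237) 525 122 16.2 84.0
scene w (276, 186) 456 -117 17.4 80.5
scene w (163, 168) 541 -417 18.1 71.0
scene w (182, 153) 466 -407 17.6 67.0
scene w (449, 254) 468 337 22.6 55.0
scene w (360, 186) 356 78 29.2 50.5
```

View pics/ct.png

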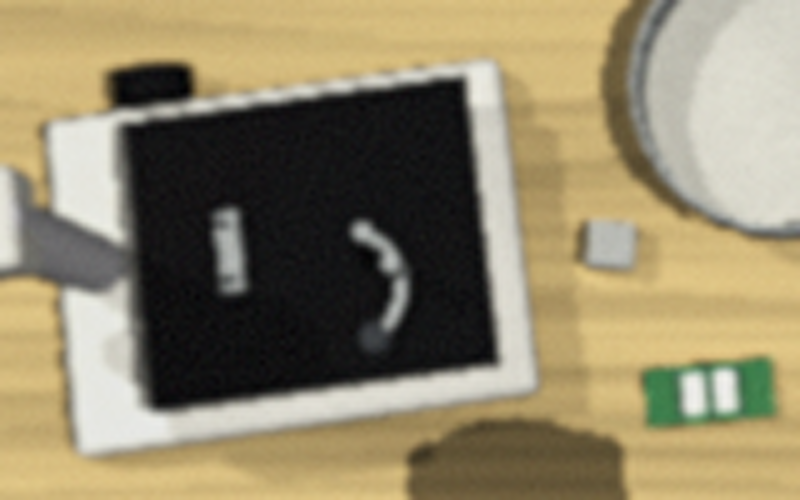

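View pics/cs.png

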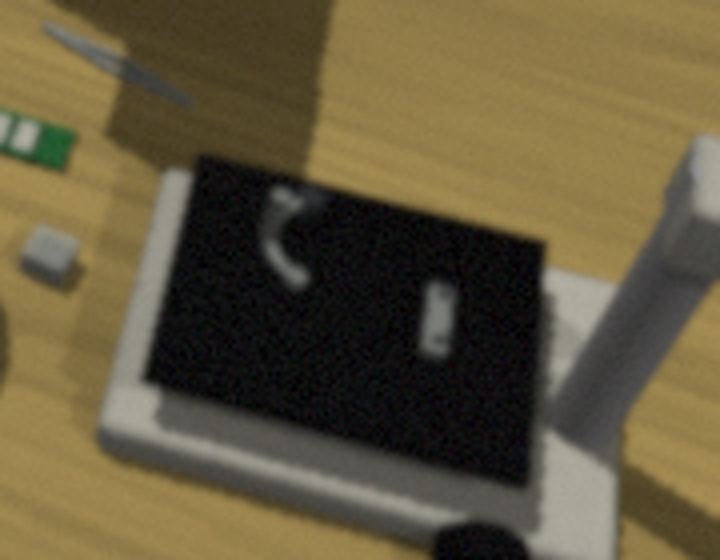

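The crops show the fixed bar at about (141,235) in the top picture, with the clip's tip at (167,231) and its post at about (173,238). I'll measure these more finely in both views.

Run:
```python
from h import *
def circ(P):
    P=P[:,:2]; A=np.c_[2*P,np.ones(len(P))]; 
    for _ in range(3):
        s=np.linalg.lstsq(A,(P**2).sum(1),rcond=None)[0]; r=np.sqrt(s[2]+s[0]**2+s[1]**2)
        e=abs(np.hypot(*(P-s[:2]).T)-r); k=e<max(.002,np.percentile(e,70)); P=P[k];A=A[k]
    return np.round(s[:2]*1000,1),round(r*1000,1),len(P)
for n in ('top','scene'):
    p,d=grab(n); hsv=cv2.cvtColor(p,cv2.COLOR_RGB2HSV); v=hsv[...,2]
    roi=(128,215,150,255) if n=='top' else (440,240,460,268)
    x0,y0,x1,y1=roi; m=np.zeros(d.shape,bool); m[y0:y1,x0:x1]=v[y0:y1,x0:x1]>75
    c=big(m)[0]; print(n,'bar',rect(onplane(n,c[:,0],.068)),cv2.contourArea(c))
    roi=(160,220,180,260) if n=='top' else (400,218,422,252)
    x0,y0,x1,y1=roi; m=np.zeros(d.shape,bool); m[y0:y1,x0:x1]=v[y0:y1,x0:x1]>75
    c=big(m)[0][:,0]; print(n,'clip@.071',np.round(onplane(n,c,.071)[::3,:2]*1000).tolist())
    w=(hsv[...,1]<70)&(v>70)
    for nm,uv,z in (('moist',(251,201) if n=='top' else (297,244),.042),('cover',(349,218) if n=='top' else (202,198),.009)):
        lab=cv2.connectedComponents(w.astype(np.uint8))[1]
        mm=lab==lab[uv[1]+8,uv[0]]
        c=big(mm)[0][:,0]; print(n,nm,circ(onplane(n,c,z)),rect(onplane(n,c,z)))
    u,vv=(349,217) if n=='top' else (202,191)
    m=np.zeros(d.shape,bool); m[vv-14:vv+14,u-14:u+14]=v[vv-14:vv+14,u-14:u+14]<60
    c=big(m)[0]; print(n,'knob',rect(onplane(n,c[:,0],.037)))
    C=cloud(n,d); print(n,'post-high z pts', end=' ')
    Q=C.reshape(-1,3); k=(np.abs(Q[:,0]-.49)<.05)&(np.abs(Q[:,1]-.245)<.05)&(Q[:,2]>.08); print(k.sum(),np.round(Q[k].mean(0),4) if k.any() else '')
s=np.array([.524,.289]);a=np.radians(8);Rm=np.array([[np.cos(a),-np.sin(a)],[np.sin(a),np.cos(a)]])
for l in ((0,44),(-60,-33),(-25,-52),(-57,-73)): print(l,s+Rm@np.array(l)/1000)
```

```text
top bar (array([516. , 331.4]), array([47.4, 16.1]), 10.4) 70.0
top clip@.071 [[533.0, 258.0], [524.0, 258.0], [518.0, 249.0], [513.0, 244.0], [504.0, 240.0], [498.0, 235.0], [490.0, 237.0], [481.0, 240.0], [473.0, 242.0], [473.0, 237.0], [481.0, 231.0], [490.0, 229.0], [498.0, 229.0], [507.0, 232.0], [515.0, 235.0], [524.0, 244.0], [533.0, 253.0]]
top moist (array([618.9,  18.4]), np.float64(90.1), 172) (array([618.3,  18.6]), array([180.9, 181. ]), 0.0)
top cover (array([ 575.6, -270. ]), np.float64(93.5), 179) (array([ 574.9, -269.8]), array([187.4, 186.4]), 89.3)
top knob (array([ 574.1, -267.1]), array([20.6, 23.6]), 0.0)
top post-high z pts 17 [0.5042 0.2322 0.0985]
scene bar (array([517. , 333.5]), array([45.5, 12.6]), 13.1) 74.5
scene clip@.071 [[511.0, 238.0], [519.0, 240.0], [526.0, 247.0], [531.0, 255.0], [530.0, 261.0], [522.0, 259.0], [522.0, 252.0], [516.0, 246.0]]
scene moist (array([622. ,  21.7]), np.float64(88.8), 199) (array([620.6,  21.9]), array([178.1, 176.2]), 29.1)
scene cover (array([ 577.5, -265.4]), np.float64(93.4), 175) (array([ 577.4, -265.3]), array([188.4, 186.3]), 55.7)
scene knob (array([ 588.9, -256. ]), array([48. , 21.8]), 42.1)
scene post-high z pts 45 [0.507  0.2363 0.0933]
(0, 44) [0.51787638 0.3325718 ]
(-60, -33) [0.46917663 0.24797077]
(-25, -52) [0.5064803  0.23402673]
(-57, -73) [0.47771436 0.20877756]
```

```bash
cat >> h.py <<'E'
def go(x,y,z,yaw=None,o=None):
    "totals: twist (deg) to do first, then tx,ty,tz in mm in the new tool axes"
    o=o or observe(); M=R.from_rotvec(o['tcp_rot']).as_matrix(); p=np.array(o['tcp_pos'])
    y0=np.degrees(np.arctan2(M[1,0],M[0,0])); yaw=y0 if yaw is None else yaw
    a=np.radians(yaw); D=np.array([x,y,z])-p; X=np.array([np.cos(a),np.sin(a)]); Y=np.array([X[1],-X[0]])
    print('pos',np.round(p,4),'yaw %.1f tilt %.2f gap %.1fmm F'%(y0,np.degrees(np.arccos(-M[2,2])),o['finger_gap']*88.1),np.round(o['contact_force'],1),'t',round(o['t'],2))
    print('  twist %.1f tx %.1f ty %.1f tz %.1f'%((y0-yaw+180)%360-180,*(1000*D[:2]@X,),0,0) if 0 else '  twist %.1f  tx %.1f ty %.1f tz %.1f'%((y0-yaw+180)%360-180,1000*D[:2]@X,1000*D[:2]@Y,-1000*D[2]))
E
sed -i "s/'  twist %.1f tx %.1f ty %.1f tz %.1f'%((y0-yaw+180)%360-180,\*(1000\*D\[:2\]@X,),0,0) if 0 else //" h.py
python3 -c "
from h import *
go(.5055,.2345,.16,41)"
```

```text
pos [ 0.1921 -0.5153  0.2606] yaw -69.6 tilt 0.03 gap 88.4mm F [-0.4  0.6 -0.3] t 0.3
  twist -110.6  tx 728.4 ty -360.2 tz 100.6
```

Emit:
arm_command(
  deltas=[
    {"twist": -10.6, "hand": 0.04},
    {"twist": -10.6, "hand": 0.04},
    {"twist": -10.6, "hand": 0.04},
    {"twist": -10.6, "hand": 0.04},
    {"twist": -10.6, "hand": 0.04},
    {"twist": -10.6, "hand": 0.04},
    {"twist": -10.6, "hand": 0.04},
    {"twist": -10.6, "hand": 0.04},
    {"twist": -10.6, "hand": 0.04},
    {"twist": -10.6, "hand": 0.04},
  ],
)

```text
validation failed for argument at $.de...
```

```bash
python3 -c "
from h import *
go(.5055,.2345,.16)"
```

```text
pos [ 0.1921 -0.5153  0.2606] yaw -69.6 tilt 0.03 gap 88.4mm F [-0.4  0.6 -0.3] t 0.3
  twist 0.0  tx -593.1 ty -555.6 tz 100.6
```

Emit:
arm_command(
  deltas=[
    {"tx": 0, "ty": 0, "tz": 0, "twist": -10.6, "hand": 0.04},
    {"tx": 0, "ty": 0, "tz": 0, "twist": -10.6, "hand": 0.04},
    {"tx": 0, "ty": 0, "tz": 0, "twist": -10.6, "hand": 0.04},
    {"tx": 0, "ty": 0, "tz": 0, "twist": -10.6, "hand": 0.04},
    {"tx": 0, "ty": 0, "tz": 0, "twist": -10.6, "hand": 0.04},
    {"tx": 0, "ty": 0, "tz": 0, "twist": -10.6, "hand": 0.04},
    {"tx": 0, "ty": 0, "tz": 0, "twist": -10.6, "hand": 0.04},
    {"tx": 0, "ty": 0, "tz": 0, "twist": -10.6, "hand": 0.04},
    {"tx": 0, "ty": 0, "tz": 0, "twist": -10.6, "hand": 0.04},
    {"tx": 0, "ty": 0, "tz": 0, "twist": -10.6, "hand": 0.04},
  ],
)

```text
t: 1.55
tcp_pos: [0.1921, -0.5153, 0.2607]
tcp_rot: [-2.981, -0.991, -0.0]
contact_force: [-0.1, 0.1, 0.6]
finger_gap: 0.449
```

```bash
python3 -c "
from h import *
go(.5055,.2345,.16)"
```

```text
pos [ 0.1921 -0.5153  0.2607] yaw 36.8 tilt 0.01 gap 39.6mm F [-0.1  0.1  0.6] t 1.55
  twist 0.0  tx 700.0 ty -412.8 tz 100.7
```

Emit:
arm_command(
  deltas=[
    {"tx": 0.035, "ty": -0.0206, "tz": 0, "twist": 0, "hand": 0.04},
    {"tx": 0.035, "ty": -0.0206, "tz": 0, "twist": 0, "hand": 0.04},
    {"tx": 0.035, "ty": -0.0206, "tz": 0, "twist": 0, "hand": 0.04},
    {"tx": 0.035, "ty": -0.0206, "tz": 0, "twist": 0, "hand": 0.04},
    {"tx": 0.035, "ty": -0.0206, "tz": 0, "twist": 0, "hand": 0.04},
    {"tx": 0.035, "ty": -0.0206, "tz": 0, "twist": 0, "hand": 0.04},
    {"tx": 0.035, "ty": -0.0206, "tz": 0, "twist": 0, "hand": 0.04},
    {"tx": 0.035, "ty": -0.0206, "tz": 0, "twist": 0, "hand": 0.04},
    {"tx": 0.035, "ty": -0.0206, "tz": 0, "twist": 0, "hand": 0.04},
    {"tx": 0.035, "ty": -0.0206, "tz": 0, "twist": 0, "hand": 0.04},
  ],
)

```text
t: 2.8
tcp_pos: [0.3516, -0.1405, 0.2609]
tcp_rot: [2.984, 0.982, 0.0]
contact_force: [0.2, -0.3, -0.3]
finger_gap: 0.455
```

Emit:
arm_command(
  deltas=[
    {"tx": 0.035, "ty": -0.0206, "tz": 0.01, "twist": 0, "hand": 0.04},
    {"tx": 0.035, "ty": -0.0206, "tz": 0.01, "twist": 0, "hand": 0.04},
    {"tx": 0.035, "ty": -0.0206, "tz": 0.01, "twist": 0, "hand": 0.04},
    {"tx": 0.035, "ty": -0.0206, "tz": 0.01, "twist": 0, "hand": 0.04},
    {"tx": 0.035, "ty": -0.0206, "tz": 0.01, "twist": 0, "hand": 0.04},
    {"tx": 0.035, "ty": -0.0206, "tz": 0.01, "twist": 0, "hand": 0.04},
    {"tx": 0.035, "ty": -0.0206, "tz": 0.01, "twist": 0, "hand": 0.04},
    {"tx": 0.035, "ty": -0.0206, "tz": 0.01, "twist": 0, "hand": 0.04},
    {"tx": 0.035, "ty": -0.0206, "tz": 0.01, "twist": 0, "hand": 0.04},
    {"tx": 0.035, "ty": -0.0206, "tz": 0.01, "twist": 0, "hand": 0.04},
  ],
)

```text
t: 4.05
tcp_pos: [0.5109, 0.2333, 0.1604]
tcp_rot: [2.984, 0.983, 0.0]
contact_force: [0.7, -0.4, 0.1]
finger_gap: 0.454
```

```bash
python3 -c "
from h import *
go(.5055,.2345,.095)
p,d=grab('scene'); q=p[130:290,340:520]
cv2.imwrite('pics/a1.png',cv2.resize(q,(720,640),interpolation=cv2.INTER_CUBIC)[:600,:,::-1])"
```

```text
pos [0.5109 0.2333 0.1604] yaw 36.5 tilt 0.00 gap 40.0mm F [ 0.7 -0.4  0.1] t 4.05
  twist 0.0  tx -3.6 ty -4.2 tz 65.4
```

View pics/a1.png

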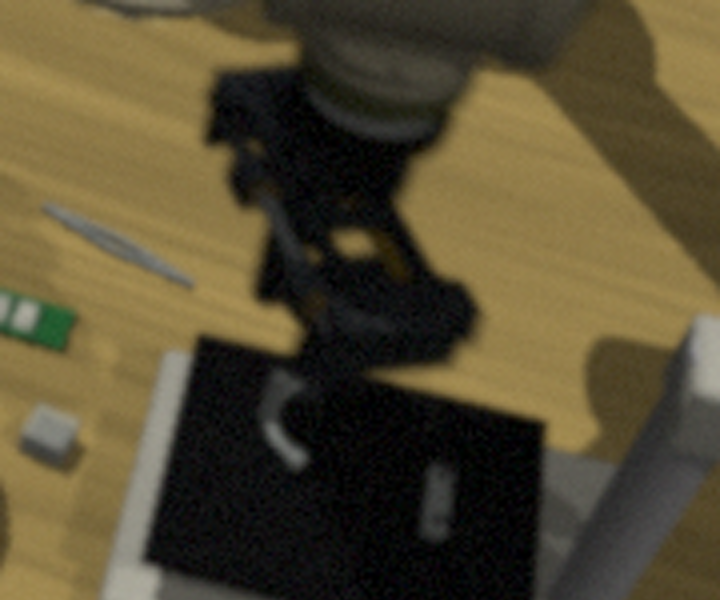

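The gripper is above the post. I'll descend and close on it.

Emit:
arm_command(
  deltas=[
    {"tx": -0.0036, "ty": -0.0042, "tz": 0, "twist": 0, "hand": 0.04},
    {"tx": 0, "ty": 0, "tz": 0.02, "twist": 0, "hand": 0.04},
    {"tx": 0, "ty": 0, "tz": 0.02, "twist": 0, "hand": 0.04},
    {"tx": 0, "ty": 0, "tz": 0.015, "twist": 0, "hand": 0.04},
    {"tx": 0, "ty": 0, "tz": 0.009, "twist": 0, "hand": 0.04},
    {"tx": 0, "ty": 0, "tz": 0, "twist": 0, "hand": 0.0},
    {"tx": 0, "ty": 0, "tz": 0, "twist": 0, "hand": 0.0},
    {"tx": 0, "ty": 0, "tz": 0, "twist": 0, "hand": 0.0},
    {"tx": 0, "ty": 0, "tz": 0, "twist": 0, "hand": 0.0},
    {"tx": 0, "ty": 0, "tz": 0, "twist": 0, "hand": 0.0},
  ],
)

```text
t: 5.35
tcp_pos: [0.5056, 0.2334, 0.0972]
tcp_rot: [-2.984, -0.982, -0.003]
contact_force: [2.4, 2.2, 1.9]
finger_gap: 0.102
```

Run:
```python
from h import *
o=observe(); go(.5055,.2345,.095,o=o)
s=np.array([.523,.2895]);a=np.radians(8);Rm=np.array([[np.cos(a),-np.sin(a)],[np.sin(a),np.cos(a)]])
pv=s+Rm@np.array([-.06,-.033]); p=np.array(o['tcp_pos'])[:2]; r=p-pv; print('pivot',pv,'r',np.hypot(*r),np.degrees(np.arctan2(*r[::-1]))-8)
yaw=np.radians(36.5);X=np.array([np.cos(yaw),np.sin(yaw)]);Y=np.array([X[1],-X[0]])
prev=p
for k in range(1,11):
    th=np.radians(-28.5+8)-.098*k; q=pv+.04*np.array([np.cos(th),np.sin(th)]); 
    if k==1: prev=pv+.04*np.array([np.cos(np.radians(-20.5)),np.sin(np.radians(-20.5))])
    print(k,np.round(1000*(q-prev)@X,1),np.round(1000*(q-prev)@Y,1)); prev=q
```

```text
pos [0.5056 0.2334 0.0972] yaw 36.4 tilt 0.10 gap 9.0mm F [2.4 2.2 1.9] t 5.35
  twist 0.0  tx 0.6 ty -0.9 tz 2.2
pivot [0.46817663 0.24847077] r 0.04031344483331977 -29.979746375470295
1 -3.4 2.0
2 -3.6 1.6
3 -3.7 1.3
4 -3.8 0.9
5 -3.9 0.5
6 -3.9 0.1
7 -3.9 -0.2
8 -3.9 -0.6
9 -3.8 -1.0
10 -3.7 -1.4
```

Emit:
arm_command(
  deltas=[
    {"tx": -0.0034, "ty": 0.002, "tz": 0, "twist": 0, "hand": 0.0},
    {"tx": -0.0036, "ty": 0.0016, "tz": 0, "twist": 0, "hand": 0.0},
    {"tx": -0.0037, "ty": 0.0013, "tz": 0, "twist": 0, "hand": 0.0},
    {"tx": -0.0038, "ty": 0.0009, "tz": 0, "twist": 0, "hand": 0.0},
    {"tx": -0.0039, "ty": 0.0005, "tz": 0, "twist": 0, "hand": 0.0},
    {"tx": -0.0039, "ty": 0.0001, "tz": 0, "twist": 0, "hand": 0.0},
    {"tx": -0.0039, "ty": -0.0002, "tz": 0, "twist": 0, "hand": 0.0},
    {"tx": -0.0039, "ty": -0.0006, "tz": 0, "twist": 0, "hand": 0.0},
    {"tx": -0.0038, "ty": -0.001, "tz": 0, "twist": 0, "hand": 0.0},
    {"tx": -0.0032, "ty": -0.0012, "tz": 0, "twist": 0, "hand": 0.0},
  ],
)

```text
t: 6.6
tcp_pos: [0.4772, 0.2083, 0.0971]
tcp_rot: [2.984, 0.982, 0.001]
contact_force: [2.4, -1.9, 5.5]
finger_gap: 0.103
```

Run:
```python
from h import *
o=observe(); go(.5055,.2345,.095,o=o)
r=np.array(o['tcp_pos'])[:2]-[.46818,.24847]; print(np.hypot(*r),np.radians(-20.5)-np.arctan2(r[1],r[0]))
```

```text
pos [0.4772 0.2083 0.0971] yaw 36.4 tilt 0.04 gap 9.1mm F [ 2.4 -1.9  5.5] t 6.6
  twist 0.0  tx 38.3 ty -4.3 tz 2.1
0.04122102365107576 0.9913950936182103
```

Emit:
arm_command(
  deltas=[
    {"tx": 0, "ty": 0, "tz": 0, "twist": 0, "hand": 0.04},
    {"tx": 0, "ty": 0, "tz": 0, "twist": 0, "hand": 0.04},
    {"tx": 0, "ty": 0, "tz": 0, "twist": 0, "hand": 0.04},
    {"tx": 0, "ty": 0, "tz": -0.02, "twist": 0, "hand": 0.04},
    {"tx": 0, "ty": 0, "tz": -0.03, "twist": 0, "hand": 0.06},
    {"tx": 0, "ty": 0, "tz": -0.03, "twist": 0, "hand": 0.06},
    {"tx": 0, "ty": 0, "tz": 0, "twist": 10.4, "hand": 0.06},
    {"tx": 0, "ty": 0, "tz": 0, "twist": 10.4, "hand": 0.06},
    {"tx": 0, "ty": 0, "tz": 0, "twist": 10.2, "hand": 0.06},
    {"tx": 0, "ty": 0, "tz": 0, "twist": 0, "hand": 0.06},
  ],
)

```text
t: 7.85
tcp_pos: [0.4771, 0.2084, 0.1766]
tcp_rot: [-3.138, -0.152, 0.001]
contact_force: [0.3, 0.2, 0.4]
finger_gap: 0.68
```

Run:
```python
from h import *
go(.442,.065,.024)
p,d=grab('scene'); q=p[160:300,290:500]
cv2.imwrite('pics/a2.png',cv2.resize(q,(780,520),interpolation=cv2.INTER_CUBIC)[:,:,::-1])
hsv=cv2.cvtColor(p,cv2.COLOR_RGB2HSV);g=(hsv[...,0]>45)&(hsv[...,0]<95)&(hsv[...,1]>70)
for c in big(g)[:8]:
    P=onplane('scene',c[:,0],.005)
    if cv2.contourArea(c)>20 and .2<P[:,0].mean()<.6: print('green',rect(P))
```

```text
pos [0.4771 0.2084 0.1766] yaw 5.5 tilt 0.03 gap 59.9mm F [0.3 0.2 0.4] t 7.85
  twist 0.0  tx -48.8 ty 139.3 tz 152.6
green (array([443.1,  64.7]), array([34. , 73.4]), 5.7)
```

View pics/a2.png

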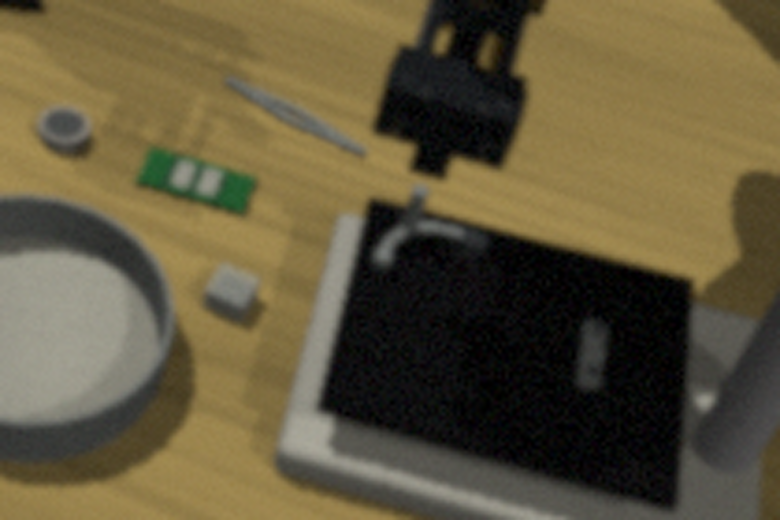

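Emit:
arm_command(
  deltas=[
    {"tx": -0.0122, "ty": 0.0348, "tz": 0, "twist": 0, "hand": 0.06},
    {"tx": -0.0122, "ty": 0.0348, "tz": 0, "twist": 0, "hand": 0.06},
    {"tx": -0.0122, "ty": 0.0348, "tz": 0, "twist": 0, "hand": 0.06},
    {"tx": -0.0122, "ty": 0.0348, "tz": 0.03, "twist": 0, "hand": 0.06},
    {"tx": 0, "ty": 0, "tz": 0.04, "twist": 0, "hand": 0.06},
    {"tx": 0, "ty": 0, "tz": 0.04, "twist": 0, "hand": 0.06},
    {"tx": 0, "ty": 0, "tz": 0.025, "twist": 0, "hand": 0.06},
    {"tx": 0, "ty": 0, "tz": 0.012, "twist": 0, "hand": 0.06},
    {"tx": 0, "ty": 0, "tz": 0, "twist": 0, "hand": 0.06},
    {"tx": 0, "ty": 0, "tz": 0, "twist": 0, "hand": 0.06},
  ],
)

```text
t: 9.15
tcp_pos: [0.4424, 0.0652, 0.0305]
tcp_rot: [3.138, 0.151, 0.002]
contact_force: [0.4, 0.6, 0.0]
finger_gap: 0.681
```

Run:
```python
from h import *
go(.442,.065,.0238)
```

```text
pos [0.4424 0.0652 0.0305] yaw 5.5 tilt 0.09 gap 60.0mm F [0.4 0.6 0. ] t 9.15
  twist 0.0  tx -0.4 ty 0.1 tz 6.7
```

Emit:
arm_command(
  deltas=[
    {"tx": 0, "ty": 0, "tz": 0.0067, "twist": 0, "hand": 0.06},
    {"tx": 0, "ty": 0, "tz": 0, "twist": 0, "hand": 0.0},
    {"tx": 0, "ty": 0, "tz": 0, "twist": 0, "hand": 0.0},
    {"tx": 0, "ty": 0, "tz": 0, "twist": 0, "hand": 0.0},
    {"tx": 0, "ty": 0, "tz": 0, "twist": 0, "hand": 0.0},
    {"tx": 0, "ty": 0, "tz": 0, "twist": 0, "hand": 0.0},
    {"tx": 0, "ty": 0, "tz": 0, "twist": 0, "hand": 0.0},
    {"tx": 0, "ty": 0, "tz": -0.01, "twist": 0, "hand": 0.0},
    {"tx": 0, "ty": 0, "tz": -0.02, "twist": 0, "hand": 0.0},
    {"tx": 0, "ty": 0, "tz": -0.03, "twist": 0, "hand": 0.0},
  ],
)

```text
t: 10.4
tcp_pos: [0.4415, 0.0652, 0.0838]
tcp_rot: [-3.138, -0.149, 0.002]
contact_force: [-0.5, 0.2, -0.6]
finger_gap: 0.387
```

Run:
```python
from h import *
go(.442,.065,.0238)
p,d=grab('scene'); q=p[140:280,270:480]
cv2.imwrite('pics/a3.png',cv2.resize(q,(780,520),interpolation=cv2.INTER_CUBIC)[:,:,::-1])
```

```text
pos [0.4415 0.0652 0.0838] yaw 5.4 tilt 0.08 gap 34.1mm F [-0.5  0.2 -0.6] t 10.4
  twist 0.0  tx 0.5 ty 0.2 tz 60.0
```

View pics/a3.png

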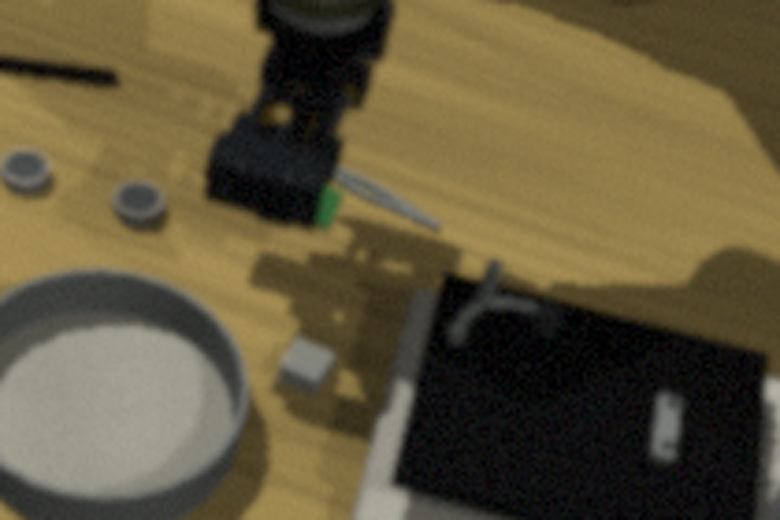

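The chamber is held, and its green end shows at (328,205) in that crop. I'll carry it over the stage.

Emit:
arm_command(
  deltas=[
    {"tx": 0, "ty": 0, "tz": -0.04, "twist": -2.6, "hand": 0.0},
    {"tx": 0, "ty": 0, "tz": -0.045, "twist": 0, "hand": 0.0},
    {"tx": 0.0139, "ty": -0.0345, "tz": 0, "twist": 0, "hand": 0.0},
    {"tx": 0.0139, "ty": -0.0345, "tz": 0, "twist": 0, "hand": 0.0},
    {"tx": 0.0139, "ty": -0.0345, "tz": 0, "twist": 0, "hand": 0.0},
    {"tx": 0.0139, "ty": -0.0345, "tz": 0, "twist": 0, "hand": 0.0},
    {"tx": 0.0139, "ty": -0.0345, "tz": 0, "twist": 0, "hand": 0.0},
    {"tx": 0.0139, "ty": -0.0345, "tz": 0, "twist": 0, "hand": 0.0},
    {"tx": 0, "ty": 0, "tz": 0.02, "twist": 0, "hand": 0.0},
    {"tx": 0, "ty": 0, "tz": 0.02, "twist": 0, "hand": 0.0},
  ],
)

```text
t: 11.7
tcp_pos: [0.4952, 0.2823, 0.1275]
tcp_rot: [3.134, 0.222, 0.0]
contact_force: [-0.5, 0.1, 0.4]
finger_gap: 0.387
```

Run:
```python
from h import *
go(.5234,.2865,.085,8)
p,d=grab('scene'); q=p[150:270,370:550]
cv2.imwrite('pics/a4.png',cv2.resize(q,(780,520),interpolation=cv2.INTER_CUBIC)[:,:,::-1])
```

```text
pos [0.4952 0.2823 0.1275] yaw 8.1 tilt 0.01 gap 34.1mm F [-0.5  0.1  0.4] t 11.7
  twist 0.1  tx 28.5 ty -0.3 tz 42.5
```

View pics/a4.png

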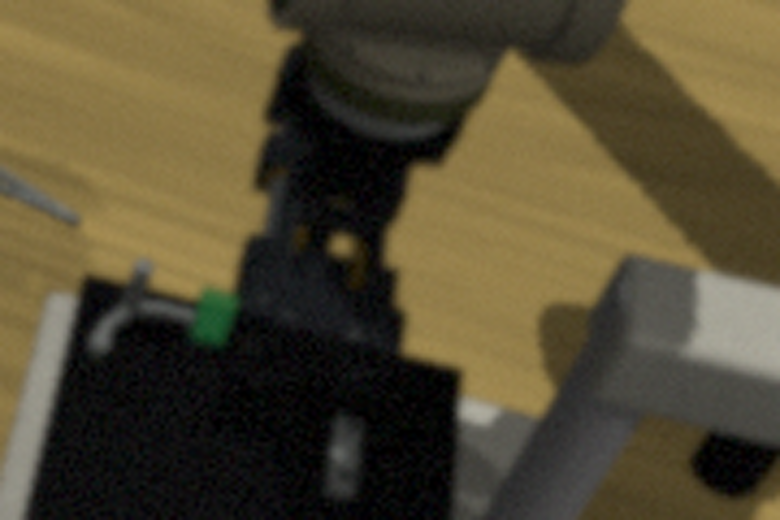

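Run:
```python
from h import *
for n in('scene','top'):
    p,d=grab(n); hsv=cv2.cvtColor(p,cv2.COLOR_RGB2HSV);g=(hsv[...,0]>40)&(hsv[...,0]<95)&(hsv[...,1]>70)
    for c in big(g):
        P=onplane(n,c[:,0],.1087)
        if cv2.contourArea(c)>8 and .4<P[:,0].mean()<.6 and .2<P[:,1].mean()<.4:
            u=np.radians(8.1); L=(P[:,:2]-[.4952,.2823])@np.array([[np.cos(u),-np.sin(u)],[np.sin(u),np.cos(u)]])*1000
            print(n,cv2.contourArea(c),'tool-aligned x range',L[:,0].min(),L[:,0].max(),'y',np.sort(L[:,1]).round(1)[[0,1,2,-1]])
```

```text
scene 126.5 tool-aligned x range -17.608150601682315 25.657252461370444 y [-47.9 -46.2 -45.4 -15.9]
top 87.5 tool-aligned x range -20.903998384641138 19.3158507878538 y [-46.4 -45.7 -45.5 -22.9]
```

Emit:
arm_command(
  deltas=[
    {"tx": 0.0142, "ty": 0, "tz": 0, "twist": 0, "hand": 0.0},
    {"tx": 0.0143, "ty": -0.0003, "tz": 0, "twist": 0, "hand": 0.0},
    {"tx": 0, "ty": 0, "tz": 0, "twist": 0, "hand": 0.0},
    {"tx": 0, "ty": 0, "tz": 0.01, "twist": 0, "hand": 0.0},
    {"tx": 0, "ty": 0, "tz": 0.01, "twist": 0, "hand": 0.0},
    {"tx": 0, "ty": 0, "tz": 0.01, "twist": 0, "hand": 0.0},
    {"tx": 0, "ty": 0, "tz": 0.006, "twist": 0, "hand": 0.0},
    {"tx": 0, "ty": 0, "tz": 0, "twist": 0, "hand": 0.0},
    {"tx": 0, "ty": 0, "tz": 0, "twist": 0, "hand": 0.0},
    {"tx": 0, "ty": 0, "tz": 0, "twist": 0, "hand": 0.0},
  ],
)

```text
t: 13.1
tcp_pos: [0.5238, 0.2861, 0.0924]
tcp_rot: [-3.134, -0.22, -0.001]
contact_force: [0.5, 0.3, 0.6]
finger_gap: 0.386
```

Emit:
arm_command(
  deltas=[
    {"tx": 0, "ty": -0.004, "tz": 0, "twist": 0, "hand": 0.0},
    {"tx": 0, "ty": -0.003, "tz": 0, "twist": 0, "hand": 0.0},
    {"tx": 0, "ty": 0, "tz": 0, "twist": 0, "hand": 0.0},
    {"tx": 0, "ty": 0, "tz": 0, "twist": 0, "hand": 0.0},
    {"tx": 0, "ty": 0, "tz": 0, "twist": 0, "hand": 0.0},
    {"tx": 0, "ty": 0, "tz": 0, "twist": 0, "hand": 0.0},
    {"tx": 0, "ty": 0, "tz": 0, "twist": 0, "hand": 0.0},
    {"tx": 0, "ty": 0, "tz": 0, "twist": 0, "hand": 0.0},
    {"tx": 0, "ty": 0, "tz": 0, "twist": 0, "hand": 0.0},
    {"tx": 0, "ty": 0, "tz": 0, "twist": 0, "hand": 0.0},
  ],
)

```text
t: 14.35
tcp_pos: [0.5227, 0.293, 0.0921]
tcp_rot: [-3.134, -0.22, -0.0]
contact_force: [-0.3, 0.6, 0.1]
finger_gap: 0.387
```

Run:
```python
from h import *
go(.5234,.2865,.085,8)
sc=np.array([.523,.2895]);u=np.radians(8)
for n in('scene','top'):
    p,d=grab(n); hsv=cv2.cvtColor(p,cv2.COLOR_RGB2HSV);g=(hsv[...,0]>40)&(hsv[...,0]<95)&(hsv[...,1]>70)
    for c in big(g):
        P=onplane(n,c[:,0],.0736)
        if cv2.contourArea(c)>8 and .4<P[:,0].mean()<.6 and .2<P[:,1].mean()<.4:
            L=(P[:,:2]-sc)@np.array([[np.cos(u),-np.sin(u)],[np.sin(u),np.cos(u)]])*1000
            print(n,cv2.contourArea(c),np.round(L[::2]).tolist())
            m=np.zeros(d.shape,np.uint8);cv2.drawContours(m,[c],-1,1,-1);print('z',np.nanmedian(cloud(n,d)[m>0][:,2]))
    if n=='scene':cv2.imwrite('pics/a5.png',cv2.resize(p[150:270,370:550],(780,520),interpolation=cv2.INTER_CUBIC)[:,:,::-1])
```

```text
pos [0.5227 0.293  0.0921] yaw 8.0 tilt 0.00 gap 34.1mm F [-0.3  0.6  0.1] t 14.35
  twist 0.0  tx -0.2 ty 6.5 tz 7.1
scene 166.5 [[-26.0, -33.0], [-19.0, -35.0], [-18.0, -39.0], [-15.0, -39.0], [-10.0, -42.0], [-6.0, -39.0], [0.0, -39.0], [6.0, -40.0], [12.0, -39.0], [15.0, -39.0], [19.0, -42.0], [14.0, -45.0], [14.0, -45.0], [20.0, -44.0], [21.0, -40.0], [22.0, -35.0], [28.0, -36.0], [28.0, -36.0], [24.0, -33.0], [23.0, -29.0], [24.0, -24.0], [24.0, -24.0], [22.0, -20.0], [18.0, -17.0], [13.0, -17.0], [11.0, -13.0], [11.0, -13.0], [7.0, -16.0], [1.0, -17.0], [-5.0, -15.0], [-10.0, -18.0], [-16.0, -19.0], [-19.0, -19.0], [-23.0, -24.0], [-29.0, -25.0], [-22.0, -26.0], [-27.0, -31.0]]
z 0.07164562676391112
top 84.0 [[20.0, -26.0], [18.0, -20.0], [12.0, -22.0], [6.0, -21.0], [0.0, -24.0], [-5.0, -23.0], [-11.0, -25.0], [-18.0, -27.0], [-18.0, -33.0], [-19.0, -39.0], [-14.0, -42.0], [-8.0, -40.0], [-2.0, -40.0], [3.0, -44.0], [10.0, -39.0], [15.0, -42.0], [19.0, -37.0], [19.0, -31.0]]
z 0.07348870460309653
```

View pics/a5.png

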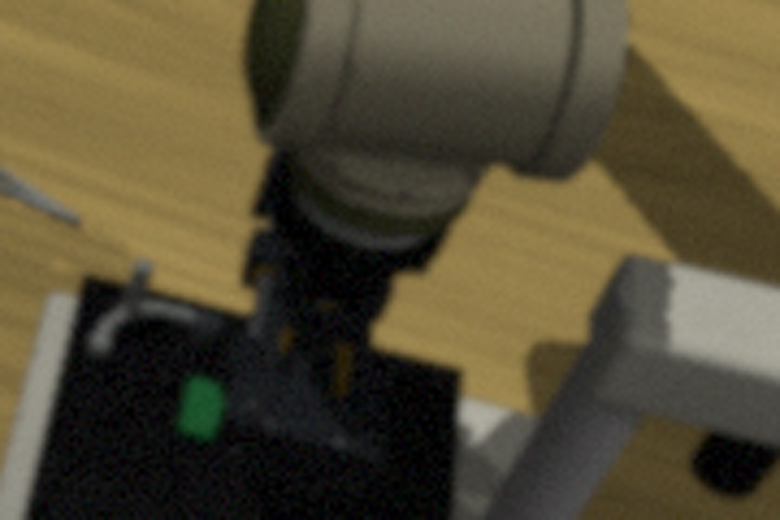

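Emit:
arm_command(
  deltas=[
    {"tx": 0, "ty": 0.0015, "tz": 0.003, "twist": 0, "hand": 0.0},
    {"tx": 0, "ty": 0, "tz": 0.002, "twist": 0, "hand": 0.0},
    {"tx": 0, "ty": 0, "tz": 0.001, "twist": 0, "hand": 0.0},
    {"tx": 0, "ty": 0, "tz": 0.0007, "twist": 0, "hand": 0.0},
    {"tx": 0, "ty": 0, "tz": 0, "twist": 0, "hand": 0.0},
    {"tx": 0, "ty": 0, "tz": 0, "twist": 0, "hand": 0.0},
    {"tx": 0, "ty": 0, "tz": 0, "twist": 0, "hand": 0.0},
    {"tx": 0, "ty": 0, "tz": 0, "twist": 0, "hand": 0.0},
    {"tx": 0, "ty": 0, "tz": 0, "twist": 0, "hand": 0.0},
    {"tx": 0, "ty": 0, "tz": 0, "twist": 0, "hand": 0.0},
  ],
)

```text
t: 15.7
tcp_pos: [0.5229, 0.2915, 0.0853]
tcp_rot: [3.134, 0.22, -0.0]
contact_force: [-0.6, -0.2, -1.1]
finger_gap: 0.389
```

```bash
python3 -c "
from h import *
go(.5234,.2865,.085,8)"
```

```text
pos [0.5229 0.2915 0.0853] yaw 8.0 tilt 0.00 gap 34.2mm F [-0.6 -0.2 -1.1] t 15.7
  twist 0.0  tx -0.2 ty 5.1 tz 0.3
```

Emit:
arm_command(
  deltas=[
    {"tx": 0, "ty": 0, "tz": 0.0008, "twist": 0, "hand": 0.0},
    {"tx": 0, "ty": 0, "tz": 0, "twist": 0, "hand": 0.042},
    {"tx": 0, "ty": 0, "tz": 0, "twist": 0, "hand": 0.05},
    {"tx": 0, "ty": 0, "tz": 0, "twist": 0, "hand": 0.05},
    {"tx": 0, "ty": 0, "tz": -0.01, "twist": 0, "hand": 0.05},
    {"tx": 0, "ty": 0, "tz": -0.03, "twist": 0, "hand": 0.05},
    {"tx": 0, "ty": 0, "tz": -0.03, "twist": 0, "hand": 0.05},
    {"tx": -0.04, "ty": 0.03, "tz": -0.02, "twist": 0, "hand": 0.04},
    {"tx": -0.04, "ty": 0.03, "tz": 0, "twist": 0, "hand": 0.04},
    {"tx": -0.04, "ty": 0.03, "tz": 0, "twist": 0, "hand": 0.04},
  ],
)

```text
t: 16.95
tcp_pos: [0.4156, 0.1848, 0.1754]
tcp_rot: [-3.134, -0.221, -0.003]
contact_force: [1.1, -1.6, 0.1]
finger_gap: 0.45
```

```bash
cat >> h.py <<'E'
def chamber(sv=None,z=.065):
    sc=np.array([.523,.2895]);u=np.radians(8)
    for n in('scene','top'):
        p,d=grab(n); hsv=cv2.cvtColor(p,cv2.COLOR_RGB2HSV);g=(hsv[...,0]>40)&(hsv[...,0]<95)&(hsv[...,1]>70)
        g=cv2.morphologyEx(g.astype(np.uint8),cv2.MORPH_CLOSE,np.ones((11,11)))
        for c in big(g):
            P=onplane(n,c[:,0],z)
            if cv2.contourArea(c)>8 and .4<P[:,0].mean()<.6 and .2<P[:,1].mean()<.4:
                L=(P[:,:2]-sc)@np.array([[np.cos(u),-np.sin(u)],[np.sin(u),np.cos(u)]])
                print(n,'chamber in seat mm',rect(L))
        if sv and n=='scene':cv2.imwrite('pics/'+sv,cv2.resize(p[150:280,370:550],(780,563),interpolation=cv2.INTER_CUBIC)[:,:,::-1])
E
python3 -c "
from h import *
go(.4772,.2083,.0971,36.5);chamber('a6.png')"
```

```text
pos [0.4156 0.1848 0.1754] yaw 8.1 tilt 0.09 gap 39.6mm F [ 1.1 -1.6  0.1] t 16.95
  twist -28.4  tx 63.5 ty 17.7 tz 78.3
scene chamber in seat mm (array([9.1, 0.9]), array([191.5, 167.7]), 89.8)
top chamber in seat mm (array([-13.8,  22.9]), array([ 67.2, 178.3]), 30.7)
```

View pics/a6.png

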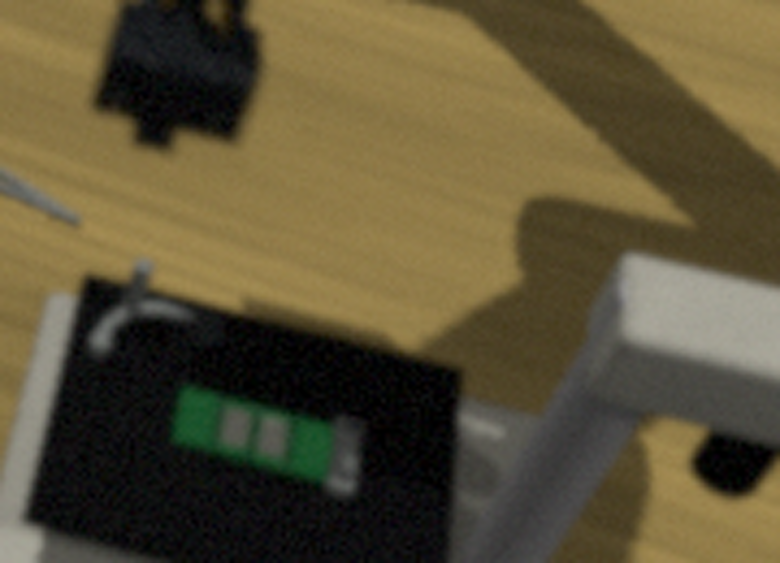

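The chamber lies flat and meets the bar at about (345,455). Next I'll return to the post and flip the clip.

Emit:
arm_command(
  deltas=[
    {"tx": 0, "ty": 0, "tz": 0, "twist": -9.5, "hand": 0.04},
    {"tx": 0, "ty": 0, "tz": 0, "twist": -9.5, "hand": 0.04},
    {"tx": 0, "ty": 0, "tz": 0, "twist": -9.4, "hand": 0.04},
    {"tx": 0.032, "ty": 0.009, "tz": 0, "twist": 0, "hand": 0.04},
    {"tx": 0.0315, "ty": 0.0087, "tz": 0, "twist": 0, "hand": 0.04},
    {"tx": 0, "ty": 0, "tz": 0.02, "twist": 0, "hand": 0.04},
    {"tx": 0, "ty": 0, "tz": 0, "twist": 0, "hand": 0.04},
    {"tx": 0, "ty": 0, "tz": 0, "twist": 0, "hand": 0.04},
    {"tx": 0, "ty": 0, "tz": 0, "twist": 0, "hand": 0.04},
    {"tx": 0, "ty": 0, "tz": 0, "twist": 0, "hand": 0.04},
  ],
)

```text
t: 18.3
tcp_pos: [0.4783, 0.2091, 0.1551]
tcp_rot: [2.984, 0.982, 0.001]
contact_force: [-0.2, -0.2, 0.0]
finger_gap: 0.455
```

```bash
sed -i 's/&(hsv\[...,1\]>70)$/\&(hsv[...,1]>70)\&(hsv[...,2]>60)/' h.py; python3 -c "
from h import *
go(.4772,.2083,.0971,36.5);chamber()
p,d=grab('scene');C=cloud('scene',d).reshape(-1,3)
k=(abs(C[:,0]-.477)<.03)&(abs(C[:,1]-.209)<.03)&(C[:,2]>.08)&(C[:,2]<.112);print(k.sum(),C[k].mean(0))"
```

```text
pos [0.4783 0.2091 0.1551] yaw 36.4 tilt 0.05 gap 40.1mm F [-0.2 -0.2  0. ] t 18.3
  twist -0.1  tx -1.4 ty -0.0 tz 58.0
scene chamber in seat mm (array([0.7, 0.9]), array([34.5, 77. ]), 0.4)
41 [0.47865551 0.21139111 0.09424412]
```

Emit:
arm_command(
  deltas=[
    {"tx": -0.0014, "ty": 0, "tz": 0.02, "twist": 0, "hand": 0.04},
    {"tx": 0, "ty": 0, "tz": 0.02, "twist": 0, "hand": 0.04},
    {"tx": 0, "ty": 0, "tz": 0.012, "twist": 0, "hand": 0.04},
    {"tx": 0, "ty": 0, "tz": 0.006, "twist": 0, "hand": 0.04},
    {"tx": 0, "ty": 0, "tz": 0, "twist": 0, "hand": 0.0},
    {"tx": 0, "ty": 0, "tz": 0, "twist": 0, "hand": 0.0},
    {"tx": 0, "ty": 0, "tz": 0, "twist": 0, "hand": 0.0},
    {"tx": 0, "ty": 0, "tz": 0, "twist": 0, "hand": 0.0},
    {"tx": 0, "ty": 0, "tz": 0, "twist": 0, "hand": 0.0},
    {"tx": 0, "ty": 0, "tz": 0, "twist": 0, "hand": 0.0},
  ],
)

```text
t: 19.7
tcp_pos: [0.477, 0.2081, 0.0968]
tcp_rot: [2.984, 0.982, -0.001]
contact_force: [-3.8, -3.1, 5.9]
finger_gap: 0.101
```

Emit:
arm_command(
  deltas=[
    {"tx": 0.0032, "ty": 0.0012, "tz": 0, "twist": 0, "hand": 0.0},
    {"tx": 0.0038, "ty": 0.001, "tz": 0, "twist": 0, "hand": 0.0},
    {"tx": 0.0039, "ty": 0.0006, "tz": 0, "twist": 0, "hand": 0.0},
    {"tx": 0.0039, "ty": 0.0002, "tz": 0, "twist": 0, "hand": 0.0},
    {"tx": 0.0039, "ty": -0.0001, "tz": 0, "twist": 0, "hand": 0.0},
    {"tx": 0.0039, "ty": -0.0005, "tz": 0, "twist": 0, "hand": 0.0},
    {"tx": 0.0038, "ty": -0.0009, "tz": 0, "twist": 0, "hand": 0.0},
    {"tx": 0.0037, "ty": -0.0013, "tz": 0, "twist": 0, "hand": 0.0},
    {"tx": 0, "ty": 0, "tz": 0, "twist": 0, "hand": 0.0},
    {"tx": 0, "ty": 0, "tz": 0, "twist": 0, "hand": 0.0},
  ],
)

```text
t: 20.95
tcp_pos: [0.5017, 0.2264, 0.0967]
tcp_rot: [-2.984, -0.982, -0.002]
contact_force: [1.1, 1.7, 2.7]
finger_gap: 0.098
```

Run:
```python
from h import *
o=observe(); go(.5055,.2345,.095,o=o)
r=np.array(o['tcp_pos'])[:2]-[.46818,.24847]; print(np.hypot(*r),np.radians(-20.5)-np.arctan2(r[1],r[0]))
```

```text
pos [0.5017 0.2264 0.0967] yaw 36.4 tilt 0.07 gap 8.6mm F [1.1 1.7 2.7] t 20.95
  twist 0.0  tx 7.9 ty -4.3 tz 1.7
0.040177582019246684 0.22446027265831608
```

Clip is at about 0.22. I'll release it so the spring closes the rest, then lift and check.

Emit:
arm_command(
  deltas=[
    {"tx": 0, "ty": 0, "tz": 0, "twist": 0, "hand": 0.02},
    {"tx": 0, "ty": 0, "tz": 0, "twist": 0, "hand": 0.04},
    {"tx": 0, "ty": 0, "tz": 0, "twist": 0, "hand": 0.04},
    {"tx": 0, "ty": 0, "tz": 0, "twist": 0, "hand": 0.04},
    {"tx": 0, "ty": 0, "tz": -0.03, "twist": 0, "hand": 0.05},
    {"tx": 0, "ty": 0, "tz": -0.04, "twist": 0, "hand": 0.06},
    {"tx": -0.02, "ty": 0.02, "tz": -0.02, "twist": 9, "hand": 0.06},
    {"tx": -0.02, "ty": 0.03, "tz": 0, "twist": 9, "hand": 0.06},
    {"tx": -0.02, "ty": 0.03, "tz": 0, "twist": 9, "hand": 0.06},
    {"tx": -0.02, "ty": 0.03, "tz": 0, "twist": 9, "hand": 0.06},
  ],
)

```text
t: 22.2
tcp_pos: [0.4688, 0.0934, 0.1865]
tcp_rot: [3.142, 0.004, 0.0]
contact_force: [0.8, -0.2, -0.3]
finger_gap: 0.68
```

```bash
cat >> h.py <<'E'
def dishes():
    res=[]
    for n in('top','scene'):
        p,d=grab(n); hsv=cv2.cvtColor(p,cv2.COLOR_RGB2HSV)
        L=[]
        for c in big((hsv[...,1]<70)&(hsv[...,2]>80)):
            if 40<cv2.contourArea(c)<250:
                P=onplane(n,c[:,0],.012); (cx,cy),r=cv2.minEnclosingCircle((P[:,:2]*1000).astype(np.float32))
                if 250<cx<760 and abs(cy)<600 and 15<r<25: L.append((round(cx),round(cy),round(r,1)))
        print(n,sorted(L,key=lambda t:t[1]))
E
python3 - <<'E'
from h import *
chamber('a7.png'); dishes(); go(.446,-.0355,.08,0)
E
```

```text
scene chamber in seat mm (array([1. , 1.1]), array([34.6, 78.2]), 0.2)
top chamber in seat mm (array([-0.7, -1.8]), array([37.1, 78.7]), 0.3)
top [(538, -422, 20.1), (463, -410, 19.8), (701, -136, 23.4), (454, -120, 19.3), (444, -36, 19.1)]
scene [(542, -418, 18.9), (466, -405, 19.3), (693, -139, 22.1), (455, -118, 18.3), (445, -34, 18.2), (524, 122, 17.6)]
pos [0.4692 0.0944 0.1868] yaw 0.5 tilt 0.03 gap 60.1mm F [-0.3  0.4  0.5] t 22.4
  twist 0.5  tx -23.2 ty 129.9 tz 106.8
```

View pics/a7.png

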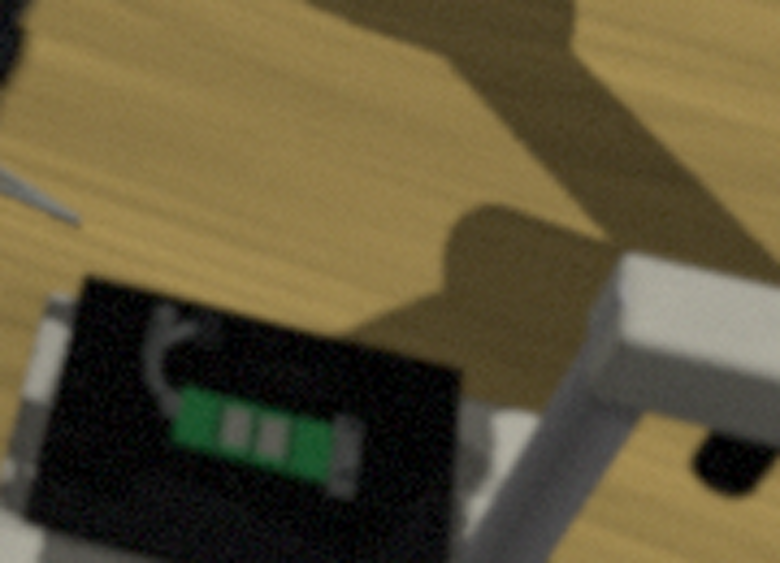

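Chamber is clipped: the tip bears on its end at (170,405) and it measures home at (0,0) ±1.5 mm. On to the dishes.

Emit:
arm_command(
  deltas=[
    {"tx": -0.0082, "ty": 0.043, "tz": 0, "twist": 0.5, "hand": 0.06},
    {"tx": -0.0082, "ty": 0.043, "tz": 0, "twist": 0, "hand": 0.06},
    {"tx": -0.0082, "ty": 0.0435, "tz": 0.03, "twist": 0, "hand": 0.06},
    {"tx": 0, "ty": 0, "tz": 0.045, "twist": 0, "hand": 0.06},
    {"tx": 0, "ty": 0, "tz": 0.04, "twist": 0, "hand": 0.06},
    {"tx": 0, "ty": 0, "tz": 0.02, "twist": 0, "hand": 0.06},
    {"tx": 0, "ty": 0, "tz": 0, "twist": 0, "hand": 0.06},
    {"tx": 0, "ty": 0, "tz": 0, "twist": 0, "hand": 0.06},
    {"tx": 0, "ty": 0, "tz": 0, "twist": 0, "hand": 0.06},
    {"tx": 0, "ty": 0, "tz": 0, "twist": 0, "hand": 0.06},
  ],
)

```text
t: 23.65
tcp_pos: [0.445, -0.035, 0.0522]
tcp_rot: [3.141, -0.001, 0.002]
contact_force: [-0.0, -0.2, -0.2]
finger_gap: 0.681
```

```bash
python3 -c "
from h import *
go(.4447,-.035,.025,0)"
```

```text
pos [ 0.445  -0.035   0.0522] yaw -0.0 tilt 0.08 gap 60.0mm F [-0.  -0.2 -0.2] t 23.65
  twist -0.0  tx -0.3 ty -0.0 tz 27.2
```

Emit:
arm_command(
  deltas=[
    {"tx": 0, "ty": 0, "tz": 0.02, "twist": 0, "hand": 0.06},
    {"tx": 0, "ty": 0, "tz": 0.007, "twist": 0, "hand": 0.06},
    {"tx": 0, "ty": 0, "tz": 0, "twist": 0, "hand": 0.0},
    {"tx": 0, "ty": 0, "tz": 0, "twist": 0, "hand": 0.0},
    {"tx": 0, "ty": 0, "tz": 0, "twist": 0, "hand": 0.0},
    {"tx": 0, "ty": 0, "tz": 0, "twist": 0, "hand": 0.0},
    {"tx": 0, "ty": 0, "tz": 0, "twist": 0, "hand": 0.0},
    {"tx": 0, "ty": 0, "tz": -0.02, "twist": 0, "hand": 0.0},
    {"tx": 0, "ty": 0, "tz": -0.035, "twist": 0, "hand": 0.0},
    {"tx": 0, "ty": 0, "tz": -0.035, "twist": 0, "hand": 0.0},
  ],
)

```text
t: 24.9
tcp_pos: [0.4444, -0.0349, 0.1155]
tcp_rot: [-3.141, 0.002, 0.001]
contact_force: [0.9, 0.5, -0.4]
finger_gap: 0.395
```

Emit:
arm_command(
  deltas=[
    {"tx": 0.03, "ty": -0.001, "tz": 0, "twist": 0, "hand": 0.0},
    {"tx": 0.03, "ty": -0.001, "tz": 0, "twist": 0, "hand": 0.0},
    {"tx": 0.03, "ty": -0.001, "tz": 0, "twist": 0, "hand": 0.0},
    {"tx": 0.03, "ty": -0.001, "tz": 0, "twist": 0, "hand": 0.0},
    {"tx": 0.03, "ty": -0.001, "tz": 0, "twist": 0, "hand": 0.0},
    {"tx": 0.025, "ty": 0, "tz": 0, "twist": 0, "hand": 0.0},
    {"tx": 0, "ty": 0, "tz": 0, "twist": 0, "hand": 0.0},
    {"tx": 0, "ty": 0, "tz": 0.02, "twist": 0, "hand": 0.0},
    {"tx": 0, "ty": 0, "tz": 0, "twist": 0, "hand": 0.0},
    {"tx": 0, "ty": 0, "tz": 0, "twist": 0, "hand": 0.0},
  ],
)

```text
t: 26.15
tcp_pos: [0.6194, -0.0303, 0.0952]
tcp_rot: [3.141, -0.002, 0.0]
contact_force: [-0.4, -0.3, -0.0]
finger_gap: 0.393
```

```bash
python3 -c "
from h import *
go(.620,-.030,.030,0)"
```

```text
pos [ 0.6194 -0.0303  0.0952] yaw -0.1 tilt 0.01 gap 34.6mm F [-0.4 -0.3 -0. ] t 26.15
  twist -0.1  tx 0.6 ty -0.3 tz 65.2
```

Emit:
arm_command(
  deltas=[
    {"tx": 0, "ty": 0, "tz": 0.025, "twist": 0, "hand": 0.0},
    {"tx": 0, "ty": 0, "tz": 0.02, "twist": 0, "hand": 0.0},
    {"tx": 0, "ty": 0, "tz": 0.015, "twist": 0, "hand": 0.0},
    {"tx": 0, "ty": 0, "tz": 0.005, "twist": 0, "hand": 0.0},
    {"tx": 0, "ty": 0, "tz": 0, "twist": 0, "hand": 0.0},
    {"tx": 0, "ty": 0, "tz": 0, "twist": 0, "hand": 0.046},
    {"tx": 0, "ty": 0, "tz": 0, "twist": 0, "hand": 0.046},
    {"tx": 0, "ty": 0, "tz": 0, "twist": 0, "hand": 0.046},
    {"tx": 0, "ty": 0, "tz": -0.04, "twist": 0, "hand": 0.046},
    {"tx": 0, "ty": 0, "tz": -0.05, "twist": 0, "hand": 0.046},
  ],
)

```text
t: 27.4
tcp_pos: [0.6193, -0.0301, 0.1199]
tcp_rot: [-3.141, 0.002, 0.004]
contact_force: [1.7, -0.1, -0.4]
finger_gap: 0.522
```

Emit:
arm_command(
  deltas=[
    {"tx": -0.033, "ty": 0.0178, "tz": 0, "twist": 0, "hand": 0.06},
    {"tx": -0.033, "ty": 0.0178, "tz": 0, "twist": 0, "hand": 0.06},
    {"tx": -0.033, "ty": 0.0178, "tz": 0, "twist": 0, "hand": 0.06},
    {"tx": -0.033, "ty": 0.0178, "tz": 0, "twist": 0, "hand": 0.06},
    {"tx": -0.033, "ty": 0.0178, "tz": 0, "twist": 0, "hand": 0.06},
    {"tx": 0, "ty": 0, "tz": 0.035, "twist": 0, "hand": 0.06},
    {"tx": 0, "ty": 0, "tz": 0.035, "twist": 0, "hand": 0.06},
    {"tx": 0, "ty": 0, "tz": 0, "twist": 0, "hand": 0.06},
    {"tx": 0, "ty": 0, "tz": 0, "twist": 0, "hand": 0.06},
    {"tx": 0, "ty": 0, "tz": 0, "twist": 0, "hand": 0.06},
  ],
)

```text
t: 28.65
tcp_pos: [0.4552, -0.1192, 0.0508]
tcp_rot: [3.14, -0.001, 0.003]
contact_force: [-0.8, -0.3, -0.4]
finger_gap: 0.682
```

```bash
python3 -c "
from h import *
go(.4545,-.119,.025,0);dishes()"
```

```text
pos [ 0.4552 -0.1192  0.0508] yaw -0.0 tilt 0.13 gap 60.0mm F [-0.8 -0.3 -0.4] t 28.65
  twist -0.0  tx -0.7 ty -0.2 tz 25.8
top [(539, -422, 19.8), (463, -410, 19.8), (701, -136, 23.5), (527, 120, 18.7), (530, 299, 20.9), (523, 345, 24.3)]
scene [(541, -417, 19.2), (468, -404, 21.3), (693, -139, 22.6), (455, -118, 22.5), (524, 123, 19.0), (475, 291, 21.0)]
```

Emit:
arm_command(
  deltas=[
    {"tx": -0.0007, "ty": 0, "tz": 0.02, "twist": 0, "hand": 0.06},
    {"tx": 0, "ty": 0, "tz": 0.0058, "twist": 0, "hand": 0.06},
    {"tx": 0, "ty": 0, "tz": 0, "twist": 0, "hand": 0.0},
    {"tx": 0, "ty": 0, "tz": 0, "twist": 0, "hand": 0.0},
    {"tx": 0, "ty": 0, "tz": 0, "twist": 0, "hand": 0.0},
    {"tx": 0, "ty": 0, "tz": 0, "twist": 0, "hand": 0.0},
    {"tx": 0, "ty": 0, "tz": 0, "twist": 0, "hand": 0.0},
    {"tx": 0, "ty": 0, "tz": -0.02, "twist": 0, "hand": 0.0},
    {"tx": 0, "ty": 0, "tz": -0.035, "twist": 0, "hand": 0.0},
    {"tx": 0, "ty": 0, "tz": -0.035, "twist": 0, "hand": 0.0},
  ],
)

```text
t: 30.0
tcp_pos: [0.4537, -0.1189, 0.1146]
tcp_rot: [-3.141, 0.002, 0.001]
contact_force: [0.2, 0.1, -0.1]
finger_gap: 0.402
```

Emit:
arm_command(
  deltas=[
    {"tx": 0.0276, "ty": -0.0315, "tz": 0, "twist": 0, "hand": 0.0},
    {"tx": 0.0276, "ty": -0.0315, "tz": 0, "twist": 0, "hand": 0.0},
    {"tx": 0.0276, "ty": -0.0315, "tz": 0, "twist": 0, "hand": 0.0},
    {"tx": 0.0276, "ty": -0.0315, "tz": 0, "twist": 0, "hand": 0.0},
    {"tx": 0.0276, "ty": -0.0315, "tz": 0, "twist": 0, "hand": 0.0},
    {"tx": 0.0276, "ty": -0.0315, "tz": 0, "twist": 0, "hand": 0.0},
    {"tx": 0, "ty": 0, "tz": 0, "twist": 0, "hand": 0.0},
    {"tx": 0, "ty": 0, "tz": 0.02, "twist": 0, "hand": 0.0},
    {"tx": 0, "ty": 0, "tz": 0, "twist": 0, "hand": 0.0},
    {"tx": 0, "ty": 0, "tz": 0, "twist": 0, "hand": 0.0},
  ],
)

```text
t: 31.25
tcp_pos: [0.6196, 0.0692, 0.0943]
tcp_rot: [3.142, -0.003, 0.0]
contact_force: [-0.3, -0.1, -0.3]
finger_gap: 0.397
```

```bash
python3 -c "
from h import *
go(.620,.070,.030,0)"
```

```text
pos [0.6196 0.0692 0.0943] yaw -0.1 tilt 0.02 gap 35.0mm F [-0.3 -0.1 -0.3] t 31.25
  twist -0.1  tx 0.4 ty -0.8 tz 64.3
```

Emit:
arm_command(
  deltas=[
    {"tx": 0, "ty": 0, "tz": 0.025, "twist": 0, "hand": 0.0},
    {"tx": 0, "ty": 0, "tz": 0.02, "twist": 0, "hand": 0.0},
    {"tx": 0, "ty": 0, "tz": 0.015, "twist": 0, "hand": 0.0},
    {"tx": 0, "ty": 0, "tz": 0.0045, "twist": 0, "hand": 0.0},
    {"tx": 0, "ty": 0, "tz": 0, "twist": 0, "hand": 0.0},
    {"tx": 0, "ty": 0, "tz": 0, "twist": 0, "hand": 0.046},
    {"tx": 0, "ty": 0, "tz": 0, "twist": 0, "hand": 0.046},
    {"tx": 0, "ty": 0, "tz": 0, "twist": 0, "hand": 0.046},
    {"tx": 0, "ty": 0, "tz": -0.04, "twist": 0, "hand": 0.046},
    {"tx": 0, "ty": 0, "tz": -0.06, "twist": 0, "hand": 0.046},
  ],
)

```text
t: 32.5
tcp_pos: [0.619, 0.0698, 0.1291]
tcp_rot: [-3.141, 0.002, 0.006]
contact_force: [0.7, 1.2, 0.3]
finger_gap: 0.522
```

Emit:
arm_command(
  deltas=[
    {"tx": -0.0155, "ty": 0.0476, "tz": 0, "twist": 0, "hand": 0.054},
    {"tx": -0.0155, "ty": 0.0476, "tz": 0, "twist": 0, "hand": 0.054},
    {"tx": -0.0155, "ty": 0.0476, "tz": 0, "twist": 0, "hand": 0.054},
    {"tx": -0.0155, "ty": 0.0476, "tz": 0, "twist": 0, "hand": 0.054},
    {"tx": -0.0155, "ty": 0.0476, "tz": 0, "twist": 0, "hand": 0.054},
    {"tx": -0.0155, "ty": 0.0476, "tz": 0, "twist": 0, "hand": 0.054},
    {"tx": -0.0155, "ty": 0.0476, "tz": 0, "twist": 0, "hand": 0.054},
    {"tx": -0.0155, "ty": 0.0476, "tz": 0, "twist": 0, "hand": 0.054},
    {"tx": -0.0155, "ty": 0.0476, "tz": 0, "twist": 0, "hand": 0.054},
    {"tx": -0.0155, "ty": 0.0476, "tz": 0, "twist": 0, "hand": 0.054},
  ],
)

```text
t: 33.75
tcp_pos: [0.4635, -0.4076, 0.1294]
tcp_rot: [3.141, -0.002, 0.0]
contact_force: [-0.1, -0.3, 0.0]
finger_gap: 0.615
```

```bash
python3 -c "
from h import *
go(.465,-.407,.025,0);dishes()
p,d=grab('top');q=p[150:300,190:430]
cv2.imwrite('pics/b1.png',cv2.resize(q,(800,500),interpolation=cv2.INTER_CUBIC)[:,:,::-1])"
```

```text
pos [ 0.4635 -0.4076  0.1294] yaw -0.1 tilt 0.02 gap 54.2mm F [-0.1 -0.3  0. ] t 33.75
  twist -0.1  tx 1.5 ty -0.6 tz 104.4
top [(701, -136, 23.4), (527, 120, 18.0)]
scene [(541, -417, 19.2), (466, -405, 19.3), (556, -257, 23.7), (693, -139, 22.2), (526, 122, 19.1), (475, 292, 21.0), (468, 335, 24.1)]
```

View pics/b1.png

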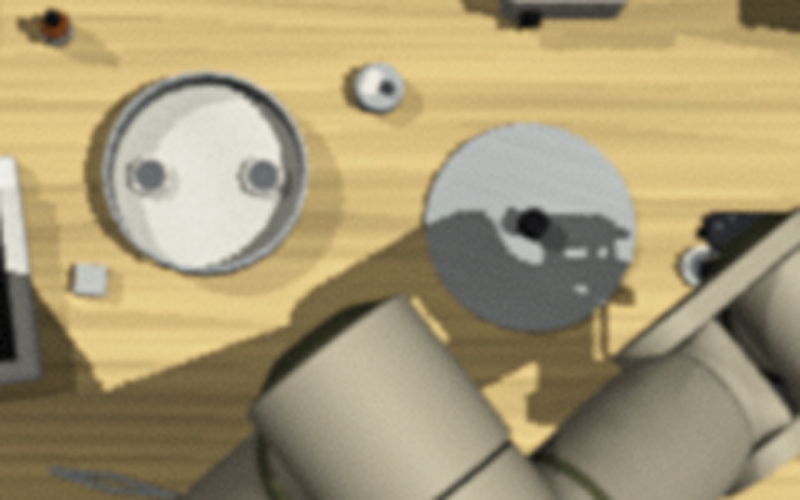

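Two dishes lie flat in the moist dish, at (150,175) and (262,175) in the crop. I'll pick the third.

Emit:
arm_command(
  deltas=[
    {"tx": 0.001, "ty": 0, "tz": 0.04, "twist": 0, "hand": 0.054},
    {"tx": 0, "ty": 0, "tz": 0.035, "twist": 0, "hand": 0.054},
    {"tx": 0, "ty": 0, "tz": 0.02, "twist": 0, "hand": 0.054},
    {"tx": 0, "ty": 0, "tz": 0.009, "twist": 0, "hand": 0.054},
    {"tx": 0, "ty": 0, "tz": 0, "twist": 0, "hand": 0.0},
    {"tx": 0, "ty": 0, "tz": 0, "twist": 0, "hand": 0.0},
    {"tx": 0, "ty": 0, "tz": 0, "twist": 0, "hand": 0.0},
    {"tx": 0, "ty": 0, "tz": 0, "twist": 0, "hand": 0.0},
    {"tx": 0, "ty": 0, "tz": -0.02, "twist": 0, "hand": 0.0},
    {"tx": 0, "ty": 0, "tz": -0.04, "twist": 0, "hand": 0.0},
  ],
)

```text
t: 35.15
tcp_pos: [0.4646, -0.4055, 0.0847]
tcp_rot: [-3.139, 0.002, 0.004]
contact_force: [0.1, -0.4, -0.2]
finger_gap: 0.396
```

```bash
python3 -c "
from h import *
go(.658,.020,.12,0)"
```

```text
pos [ 0.4646 -0.4055  0.0847] yaw -0.1 tilt 0.20 gap 34.8mm F [ 0.1 -0.4 -0.2] t 35.15
  twist -0.1  tx 193.4 ty -425.5 tz -35.3
```

Emit:
arm_command(
  deltas=[
    {"tx": 0.0193, "ty": -0.0425, "tz": -0.018, "twist": 0, "hand": 0.0},
    {"tx": 0.0193, "ty": -0.0425, "tz": -0.018, "twist": 0, "hand": 0.0},
    {"tx": 0.0193, "ty": -0.0425, "tz": 0, "twist": 0, "hand": 0.0},
    {"tx": 0.0193, "ty": -0.0425, "tz": 0, "twist": 0, "hand": 0.0},
    {"tx": 0.0193, "ty": -0.0425, "tz": 0, "twist": 0, "hand": 0.0},
    {"tx": 0.0193, "ty": -0.0425, "tz": 0, "twist": 0, "hand": 0.0},
    {"tx": 0.0193, "ty": -0.0425, "tz": 0, "twist": 0, "hand": 0.0},
    {"tx": 0.0193, "ty": -0.0425, "tz": 0, "twist": 0, "hand": 0.0},
    {"tx": 0.0193, "ty": -0.0425, "tz": 0, "twist": 0, "hand": 0.0},
    {"tx": 0.0193, "ty": -0.0425, "tz": 0, "twist": 0, "hand": 0.0},
  ],
)

```text
t: 36.4
tcp_pos: [0.6591, 0.0201, 0.1213]
tcp_rot: [3.141, -0.002, -0.0]
contact_force: [0.3, -0.5, -0.6]
finger_gap: 0.395
```

```bash
python3 -c "
from h import *
go(.658,.020,.03,0)"
```

```text
pos [0.6591 0.0201 0.1213] yaw -0.1 tilt 0.01 gap 34.8mm F [ 0.3 -0.5 -0.6] t 36.4
  twist -0.1  tx -1.1 ty 0.1 tz 91.3
```

Emit:
arm_command(
  deltas=[
    {"tx": -0.001, "ty": 0, "tz": 0.035, "twist": 0, "hand": 0.0},
    {"tx": 0, "ty": 0, "tz": 0.03, "twist": 0, "hand": 0.0},
    {"tx": 0, "ty": 0, "tz": 0.018, "twist": 0, "hand": 0.0},
    {"tx": 0, "ty": 0, "tz": 0.008, "twist": 0, "hand": 0.0},
    {"tx": 0, "ty": 0, "tz": 0, "twist": 0, "hand": 0.0},
    {"tx": 0, "ty": 0, "tz": 0, "twist": 0, "hand": 0.046},
    {"tx": 0, "ty": 0, "tz": 0, "twist": 0, "hand": 0.046},
    {"tx": 0, "ty": 0, "tz": 0, "twist": 0, "hand": 0.046},
    {"tx": 0, "ty": 0, "tz": -0.04, "twist": 0, "hand": 0.046},
    {"tx": 0, "ty": 0, "tz": -0.06, "twist": 0, "hand": 0.046},
  ],
)

```text
t: 37.65
tcp_pos: [0.6569, 0.0188, 0.1299]
tcp_rot: [-3.141, 0.002, 0.006]
contact_force: [1.2, 0.5, -0.5]
finger_gap: 0.525
```

Emit:
arm_command(
  deltas=[
    {"tx": -0.0118, "ty": 0.0439, "tz": 0, "twist": 0, "hand": 0.06},
    {"tx": -0.0118, "ty": 0.0439, "tz": 0, "twist": 0, "hand": 0.06},
    {"tx": -0.0118, "ty": 0.0439, "tz": 0, "twist": 0, "hand": 0.06},
    {"tx": -0.0118, "ty": 0.0439, "tz": 0, "twist": 0, "hand": 0.06},
    {"tx": -0.0118, "ty": 0.0439, "tz": 0, "twist": 0, "hand": 0.06},
    {"tx": -0.0118, "ty": 0.0439, "tz": 0, "twist": 0, "hand": 0.06},
    {"tx": -0.0118, "ty": 0.0439, "tz": 0, "twist": 0, "hand": 0.06},
    {"tx": -0.0118, "ty": 0.0439, "tz": 0, "twist": 0, "hand": 0.06},
    {"tx": -0.0118, "ty": 0.0439, "tz": 0, "twist": 0, "hand": 0.06},
    {"tx": -0.0118, "ty": 0.0439, "tz": 0, "twist": 0, "hand": 0.06},
  ],
)

```text
t: 38.9
tcp_pos: [0.5387, -0.4215, 0.1304]
tcp_rot: [3.142, -0.002, 0.0]
contact_force: [0.0, -0.5, -0.4]
finger_gap: 0.681
```

```bash
python3 -c "
from h import *
go(.540,-.419,.025,0);dishes()"
```

```text
pos [ 0.5387 -0.4215  0.1304] yaw -0.1 tilt 0.01 gap 60.0mm F [ 0.  -0.5 -0.4] t 38.9
  twist -0.1  tx 1.3 ty -2.5 tz 105.4
top [(701, -136, 23.5), (527, 120, 18.7)]
scene [(541, -417, 19.0), (693, -138, 22.8), (523, 123, 20.4), (475, 291, 21.0)]
```

Emit:
arm_command(
  deltas=[
    {"tx": 0.0013, "ty": -0.0025, "tz": 0.04, "twist": 0, "hand": 0.06},
    {"tx": 0, "ty": 0, "tz": 0.035, "twist": 0, "hand": 0.06},
    {"tx": 0, "ty": 0, "tz": 0.02, "twist": 0, "hand": 0.06},
    {"tx": 0, "ty": 0, "tz": 0.01, "twist": 0, "hand": 0.06},
    {"tx": 0, "ty": 0, "tz": 0, "twist": 0, "hand": 0.0},
    {"tx": 0, "ty": 0, "tz": 0, "twist": 0, "hand": 0.0},
    {"tx": 0, "ty": 0, "tz": 0, "twist": 0, "hand": 0.0},
    {"tx": 0, "ty": 0, "tz": 0, "twist": 0, "hand": 0.0},
    {"tx": 0, "ty": 0, "tz": -0.02, "twist": 0, "hand": 0.0},
    {"tx": 0, "ty": 0, "tz": -0.04, "twist": 0, "hand": 0.0},
  ],
)

```text
t: 40.25
tcp_pos: [0.5399, -0.4171, 0.0844]
tcp_rot: [-3.139, 0.002, 0.004]
contact_force: [0.2, -0.0, -0.3]
finger_gap: 0.398
```

```bash
python3 -c "
from h import *
go(.582,.020,.12,0)"
```

```text
pos [ 0.5399 -0.4171  0.0844] yaw -0.1 tilt 0.21 gap 35.0mm F [ 0.2 -0.  -0.3] t 40.25
  twist -0.1  tx 42.1 ty -437.1 tz -35.6
```

Emit:
arm_command(
  deltas=[
    {"tx": 0.0042, "ty": -0.0437, "tz": -0.018, "twist": 0, "hand": 0.0},
    {"tx": 0.0042, "ty": -0.0437, "tz": -0.018, "twist": 0, "hand": 0.0},
    {"tx": 0.0042, "ty": -0.0437, "tz": 0, "twist": 0, "hand": 0.0},
    {"tx": 0.0042, "ty": -0.0437, "tz": 0, "twist": 0, "hand": 0.0},
    {"tx": 0.0042, "ty": -0.0437, "tz": 0, "twist": 0, "hand": 0.0},
    {"tx": 0.0042, "ty": -0.0437, "tz": 0, "twist": 0, "hand": 0.0},
    {"tx": 0.0042, "ty": -0.0437, "tz": 0, "twist": 0, "hand": 0.0},
    {"tx": 0.0042, "ty": -0.0437, "tz": 0, "twist": 0, "hand": 0.0},
    {"tx": 0.0042, "ty": -0.0437, "tz": 0, "twist": 0, "hand": 0.0},
    {"tx": 0.0042, "ty": -0.0437, "tz": 0, "twist": 0, "hand": 0.0},
  ],
)

```text
t: 41.5
tcp_pos: [0.583, 0.0207, 0.1214]
tcp_rot: [3.142, -0.002, 0.0]
contact_force: [0.2, 0.8, -0.3]
finger_gap: 0.393
```

```bash
python3 -c "
from h import *
go(.582,.020,.03,0)"
```

```text
pos [0.583  0.0207 0.1214] yaw -0.1 tilt 0.02 gap 34.6mm F [ 0.2  0.8 -0.3] t 41.5
  twist -0.1  tx -1.0 ty 0.7 tz 91.4
```

Emit:
arm_command(
  deltas=[
    {"tx": -0.001, "ty": 0.0007, "tz": 0.035, "twist": 0, "hand": 0.0},
    {"tx": 0, "ty": 0, "tz": 0.03, "twist": 0, "hand": 0.0},
    {"tx": 0, "ty": 0, "tz": 0.018, "twist": 0, "hand": 0.0},
    {"tx": 0, "ty": 0, "tz": 0.008, "twist": 0, "hand": 0.0},
    {"tx": 0, "ty": 0, "tz": 0, "twist": 0, "hand": 0.0},
    {"tx": 0, "ty": 0, "tz": 0, "twist": 0, "hand": 0.046},
    {"tx": 0, "ty": 0, "tz": 0, "twist": 0, "hand": 0.046},
    {"tx": 0, "ty": 0, "tz": 0, "twist": 0, "hand": 0.046},
    {"tx": 0, "ty": 0, "tz": -0.04, "twist": 0, "hand": 0.046},
    {"tx": 0, "ty": 0, "tz": -0.06, "twist": 0, "hand": 0.046},
  ],
)

```text
t: 42.75
tcp_pos: [0.5812, 0.0187, 0.1302]
tcp_rot: [-3.141, 0.002, 0.006]
contact_force: [0.4, -0.2, 0.1]
finger_gap: 0.523
```

Emit:
arm_command(
  deltas=[
    {"tx": -0.001, "ty": 0.041, "tz": 0, "twist": 0, "hand": 0.05},
    {"tx": -0.001, "ty": 0.041, "tz": 0, "twist": 0, "hand": 0.05},
    {"tx": -0.001, "ty": 0.041, "tz": 0, "twist": 0, "hand": 0.05},
    {"tx": -0.001, "ty": 0.041, "tz": 0, "twist": 0, "hand": 0.05},
    {"tx": -0.001, "ty": 0.041, "tz": 0, "twist": 0, "hand": 0.05},
    {"tx": -0.001, "ty": 0.041, "tz": 0, "twist": 0, "hand": 0.05},
    {"tx": 0, "ty": 0.041, "tz": 0, "twist": 0, "hand": 0.05},
    {"tx": 0, "ty": 0, "tz": 0, "twist": 0, "hand": 0.05},
    {"tx": 0, "ty": 0, "tz": 0, "twist": 0, "hand": 0.05},
    {"tx": 0, "ty": 0, "tz": 0, "twist": 0, "hand": 0.05},
  ],
)

```text
t: 44.0
tcp_pos: [0.5758, -0.2671, 0.1304]
tcp_rot: [-3.141, -0.001, 0.0]
contact_force: [-0.2, 0.1, -0.3]
finger_gap: 0.567
```

Run:
```python
from h import *
go(.576,-.2675,.035,0); dishes()
p,d=grab('scene'); q=p[130:300,150:400]
cv2.imwrite('pics/b2.png',cv2.resize(q,(800,544),interpolation=cv2.INTER_CUBIC)[:,:,::-1])
hsv=cv2.cvtColor(p,cv2.COLOR_RGB2HSV)
```

```text
pos [ 0.5758 -0.2671  0.1304] yaw 0.0 tilt 0.02 gap 49.9mm F [-0.2  0.1 -0.3] t 44.0
  twist 0.0  tx 0.2 ty 0.4 tz 95.4
top [(702, -136, 23.2), (526, 119, 19.1)]
scene [(692, -139, 23.4), (523, 123, 20.4), (477, 340, 15.7)]
```

View pics/b2.png

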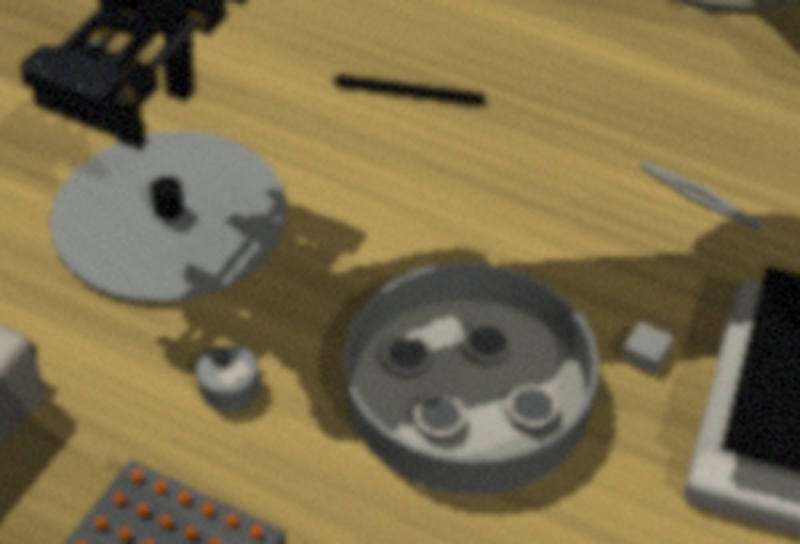

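All four dishes lie flat and apart in the moist dish, and none is left on the bench. Now the cover.

Emit:
arm_command(
  deltas=[
    {"tx": 0, "ty": 0, "tz": 0.035, "twist": 0, "hand": 0.05},
    {"tx": 0, "ty": 0, "tz": 0.03, "twist": 0, "hand": 0.05},
    {"tx": 0, "ty": 0, "tz": 0.02, "twist": 0, "hand": 0.05},
    {"tx": 0, "ty": 0, "tz": 0.01, "twist": 0, "hand": 0.05},
    {"tx": 0, "ty": 0, "tz": 0, "twist": 0, "hand": 0.0},
    {"tx": 0, "ty": 0, "tz": 0, "twist": 0, "hand": 0.0},
    {"tx": 0, "ty": 0, "tz": 0, "twist": 0, "hand": 0.0},
    {"tx": 0, "ty": 0, "tz": 0, "twist": 0, "hand": 0.0},
    {"tx": 0, "ty": 0, "tz": 0, "twist": 0, "hand": 0.0},
    {"tx": 0, "ty": 0, "tz": -0.01, "twist": 0, "hand": 0.0},
  ],
)

```text
t: 45.4
tcp_pos: [0.5752, -0.2681, 0.0448]
tcp_rot: [-3.14, 0.002, 0.003]
contact_force: [0.1, 1.1, -2.0]
finger_gap: 0.287
```

```bash
python3 -c "
from h import *
go(.620,.020,.135,0)"
```

```text
pos [ 0.5752 -0.2681  0.0448] yaw -0.1 tilt 0.11 gap 25.3mm F [ 0.1  1.1 -2. ] t 45.4
  twist -0.1  tx 44.8 ty -288.1 tz -90.2
```

Emit:
arm_command(
  deltas=[
    {"tx": 0, "ty": 0, "tz": -0.02, "twist": 0, "hand": 0.0},
    {"tx": 0, "ty": 0, "tz": -0.025, "twist": 0, "hand": 0.0},
    {"tx": 0, "ty": 0, "tz": -0.025, "twist": 0, "hand": 0.0},
    {"tx": 0, "ty": 0, "tz": -0.02, "twist": 0, "hand": 0.0},
    {"tx": 0.0045, "ty": -0.0288, "tz": 0, "twist": 0, "hand": 0.0},
    {"tx": 0.0045, "ty": -0.0288, "tz": 0, "twist": 0, "hand": 0.0},
    {"tx": 0.0045, "ty": -0.0288, "tz": 0, "twist": 0, "hand": 0.0},
    {"tx": 0.0045, "ty": -0.0288, "tz": 0, "twist": 0, "hand": 0.0},
    {"tx": 0.0045, "ty": -0.0288, "tz": 0, "twist": 0, "hand": 0.0},
    {"tx": 0.0045, "ty": -0.0288, "tz": 0, "twist": 0, "hand": 0.0},
  ],
)

```text
t: 46.65
tcp_pos: [0.6027, -0.0946, 0.1353]
tcp_rot: [-3.141, 0.002, 0.001]
contact_force: [0.2, -0.4, -2.2]
finger_gap: 0.286
```

Emit:
arm_command(
  deltas=[
    {"tx": 0.0045, "ty": -0.0288, "tz": 0, "twist": 0, "hand": 0.0},
    {"tx": 0.0045, "ty": -0.0288, "tz": 0, "twist": 0, "hand": 0.0},
    {"tx": 0.0045, "ty": -0.0288, "tz": 0, "twist": 0, "hand": 0.0},
    {"tx": 0.0045, "ty": -0.0288, "tz": 0, "twist": 0, "hand": 0.0},
    {"tx": 0, "ty": 0, "tz": 0, "twist": 0, "hand": 0.0},
    {"tx": 0, "ty": 0, "tz": 0.02, "twist": 0, "hand": 0.0},
    {"tx": 0, "ty": 0, "tz": 0.015, "twist": 0, "hand": 0.0},
    {"tx": 0, "ty": 0, "tz": 0, "twist": 0, "hand": 0.0},
    {"tx": 0, "ty": 0, "tz": 0, "twist": 0, "hand": 0.0},
    {"tx": 0, "ty": 0, "tz": 0, "twist": 0, "hand": 0.0},
  ],
)

```text
t: 47.9
tcp_pos: [0.6212, 0.0194, 0.101]
tcp_rot: [3.141, -0.002, 0.002]
contact_force: [-1.0, -0.3, -1.6]
finger_gap: 0.286
```

Run:
```python
from h import *
go(.620,.020,.072,0)
C=cloud('scene',grab('scene','b3.png')[1]); Q=C.reshape(-1,3)
k=(abs(Q[:,0]-.64)<.09)&(abs(Q[:,1]-.02)<.09)&(Q[:,2]>.05)&(Q[:,2]<.095); A=np.c_[Q[k][:,:2]-[.62,.02],np.ones(k.sum())]
s=np.linalg.lstsq(A,Q[k][:,2],rcond=None)[0]; print('disc plane',k.sum(),s)
```

```text
pos [0.6212 0.0194 0.101 ] yaw -0.1 tilt 0.07 gap 25.2mm F [-1.  -0.3 -1.6] t 47.9
  twist -0.1  tx -1.2 ty -0.6 tz 29.0
disc plane 2862 [-0.00030671  0.00058943  0.07292204]
```

View pics/b3.png

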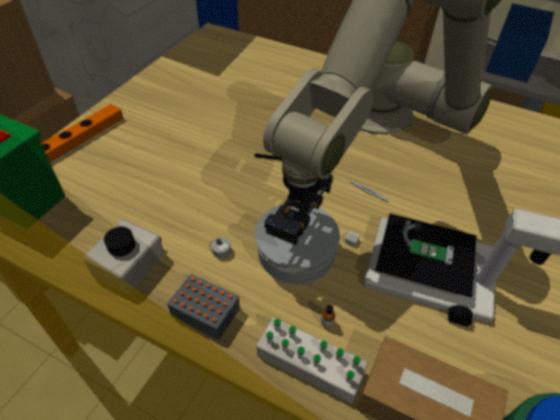

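The cover is level above the moist dish. I'll lower it.

Emit:
arm_command(
  deltas=[
    {"tx": -0.0012, "ty": -0.0006, "tz": 0.008, "twist": 0, "hand": 0.0},
    {"tx": 0, "ty": 0, "tz": 0.006, "twist": 0, "hand": 0.0},
    {"tx": 0, "ty": 0, "tz": 0.004, "twist": 0, "hand": 0.0},
    {"tx": 0, "ty": 0, "tz": 0.003, "twist": 0, "hand": 0.0},
    {"tx": 0, "ty": 0, "tz": 0.002, "twist": 0, "hand": 0.0},
    {"tx": 0, "ty": 0, "tz": 0.002, "twist": 0, "hand": 0.0},
    {"tx": 0, "ty": 0, "tz": 0.001, "twist": 0, "hand": 0.0},
    {"tx": 0, "ty": 0, "tz": 0, "twist": 0, "hand": 0.0},
    {"tx": 0, "ty": 0, "tz": 0, "twist": 0, "hand": 0.0},
    {"tx": 0, "ty": 0, "tz": 0, "twist": 0, "hand": 0.0},
  ],
)

```text
t: 49.2
tcp_pos: [0.6198, 0.0202, 0.0744]
tcp_rot: [3.142, -0.002, 0.0]
contact_force: [-0.6, 0.5, -3.0]
finger_gap: 0.284
```

```bash
cat >> h.py <<'E'
def disc(lo,hi):
    C=cloud('scene',grab('scene')[1]); Q=C.reshape(-1,3)
    k=(abs(Q[:,0]-.64)<.08)&(abs(Q[:,1]-.02)<.08)&(Q[:,2]>lo)&(Q[:,2]<hi); A=np.c_[Q[k][:,:2]-[.62,.02],np.ones(k.sum())]
    print('disc plane',k.sum(),np.round(np.linalg.lstsq(A,Q[k][:,2],rcond=None)[0],4))
E
python3 -c "
from h import *
go(.620,.020,.072,0);disc(.03,.065)"
```

```text
pos [0.6198 0.0202 0.0744] yaw -0.1 tilt 0.01 gap 25.0mm F [-0.6  0.5 -3. ] t 49.2
  twist -0.1  tx 0.2 ty 0.2 tz 2.4
disc plane 2490 [-0.0175 -0.0053  0.0464]
```

Emit:
arm_command(
  deltas=[
    {"tx": 0, "ty": 0, "tz": 0.0008, "twist": 0, "hand": 0.0},
    {"tx": 0, "ty": 0, "tz": 0.0008, "twist": 0, "hand": 0.0},
    {"tx": 0, "ty": 0, "tz": 0, "twist": 0, "hand": 0.0},
    {"tx": 0, "ty": 0, "tz": 0, "twist": 0, "hand": 0.0},
    {"tx": 0, "ty": 0, "tz": 0, "twist": 0, "hand": 0.0},
    {"tx": 0, "ty": 0, "tz": 0, "twist": 0, "hand": 0.0},
    {"tx": 0, "ty": 0, "tz": 0, "twist": 0, "hand": 0.0},
    {"tx": 0, "ty": 0, "tz": 0, "twist": 0, "hand": 0.0},
    {"tx": 0, "ty": 0, "tz": 0, "twist": 0, "hand": 0.0},
    {"tx": 0, "ty": 0, "tz": 0, "twist": 0, "hand": 0.0},
  ],
)

```text
t: 50.5
tcp_pos: [0.6198, 0.0202, 0.0733]
tcp_rot: [3.141, -0.001, 0.001]
contact_force: [-3.2, 0.7, 5.8]
finger_gap: 0.289
```

```bash
python3 -c "
from h import *
go(.620,.020,.072,0);disc(.03,.065)"
```

```text
pos [0.6198 0.0202 0.0733] yaw -0.1 tilt 0.03 gap 25.5mm F [-3.2  0.7  5.8] t 50.5
  twist -0.1  tx 0.2 ty 0.2 tz 1.3
disc plane 2477 [-0.0147 -0.0055  0.0454]
```

Contact has come at the seated height. Release and retreat.

Emit:
arm_command(
  deltas=[
    {"tx": 0, "ty": 0, "tz": 0, "twist": 0, "hand": 0.03},
    {"tx": 0, "ty": 0, "tz": 0, "twist": 0, "hand": 0.045},
    {"tx": 0, "ty": 0, "tz": 0, "twist": 0, "hand": 0.045},
    {"tx": 0, "ty": 0, "tz": 0, "twist": 0, "hand": 0.045},
    {"tx": 0, "ty": 0, "tz": -0.02, "twist": 0, "hand": 0.045},
    {"tx": 0, "ty": 0, "tz": -0.04, "twist": 0, "hand": 0.045},
    {"tx": 0, "ty": 0, "tz": -0.05, "twist": 0, "hand": 0.045},
    {"tx": -0.04, "ty": 0.02, "tz": 0, "twist": 0, "hand": 0.045},
    {"tx": -0.05, "ty": 0.03, "tz": 0, "twist": 0, "hand": 0.045},
    {"tx": -0.05, "ty": 0.03, "tz": 0, "twist": 0, "hand": 0.045},
  ],
)

```text
t: 51.8
tcp_pos: [0.4782, -0.0602, 0.1827]
tcp_rot: [3.141, -0.0, 0.001]
contact_force: [-0.1, -1.6, 0.0]
finger_gap: 0.508
```

Emit:
arm_command(
  deltas=[
    {"tx": -0.02, "ty": 0.04, "tz": 0, "twist": 0, "hand": 0.045},
    {"tx": -0.02, "ty": 0.04, "tz": 0, "twist": 0, "hand": 0.045},
    {"tx": 0, "ty": 0.04, "tz": 0, "twist": 0, "hand": 0.045},
    {"tx": 0, "ty": 0.04, "tz": 0, "twist": 0, "hand": 0.045},
    {"tx": 0, "ty": 0.04, "tz": 0, "twist": 0, "hand": 0.045},
    {"tx": 0, "ty": 0, "tz": 0, "twist": 0, "hand": 0.045},
    {"tx": 0, "ty": 0, "tz": 0, "twist": 0, "hand": 0.045},
    {"tx": 0, "ty": 0, "tz": 0, "twist": 0, "hand": 0.045},
    {"tx": 0, "ty": 0, "tz": 0, "twist": 0, "hand": 0.045},
    {"tx": 0, "ty": 0, "tz": 0, "twist": 0, "hand": 0.045},
  ],
)

```text
t: 53.05
tcp_pos: [0.4396, -0.2592, 0.1828]
tcp_rot: [3.142, -0.001, 0.0]
contact_force: [-0.4, -0.2, -0.4]
finger_gap: 0.511
```

Run:
```python
from h import *
go(.620,.020,.072,0);disc(.03,.065);chamber();dishes()
p,d=grab('scene');q=p[150:300,190:480]
cv2.imwrite('pics/b4.png',cv2.resize(q,(800,414),interpolation=cv2.INTER_CUBIC)[:,:,::-1])
for n,u,v in (('top',250,202),('scene',297,240)):
    p,d=grab(n);C=cloud(n,d)
    hsv=cv2.cvtColor(p,cv2.COLOR_RGB2HSV);w=((hsv[...,1]<70)&(hsv[...,2]>60)).astype(np.uint8);lab=cv2.connectedComponents(w)[1]
    c=big(lab==lab[v+10,u+5])[0][:,0];print(n,rect(onplane(n,c,.046)))
```

```text
pos [ 0.4396 -0.2592  0.1828] yaw -0.0 tilt 0.01 gap 45.0mm F [-0.4 -0.2 -0.4] t 53.05
  twist -0.0  tx 180.4 ty -279.2 tz 110.8
disc plane 3521 [-0.0098 -0.003   0.0453]
scene chamber in seat mm (array([0.6, 0.3]), array([36.4, 75.1]), 0.3)
top chamber in seat mm (array([ 0.1, -2.5]), array([75.7, 38.6]), 89.2)
top [(701, -136, 23.5), (527, 120, 18.0)]
scene [(692, -138, 23.1), (525, 123, 18.9), (475, 292, 21.0), (468, 337, 24.9)]
top (array([619.5,  19.2]), array([189.1, 189. ]), 27.0)
scene (array([631.4,  27.8]), array([208.4, 185.8]), 28.3)
```

View pics/b4.png

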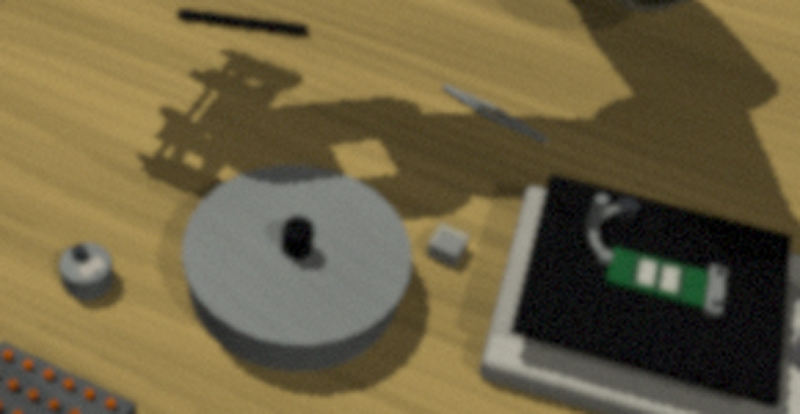

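The cover is seated and level, the chamber is clipped, the bystanders have not moved, and the arm is clear.

```bash
python3 -c "
from h import *
print(hand_in())"
```

```text
the job is handed in; nothing more can be done
None
```

The job is done as asked and handed in at about t = 53 s, but no verdict was reported.

1. **Clip and chamber:** I drew the clip back to about 0.98, where it stayed. I set the chamber flat on the stage against the fixed edge, then carried the clip back to about 0.22 and let its spring close it onto the chamber's end.
2. **Dishes:** All four culture dishes are flat and apart on the floor of the moist dish. I checked this in a picture before putting the cover on.
3. **Cover:** I lowered it by its knob until it met the rim at seated height, then released it.

**Last checks**
- **Chamber:** it measured within about 1 mm of the seat and about 0.3° square in the scene view. The top view put it about 2.5 mm short along its length and about 0.8° off square. The two cameras disagreed by about 3 mm throughout, so I read this as home. The last picture shows the clip tip bearing on one end and the other end at the bar.
- **Cover:** the disc top was at 45.3 mm against 46 mm expected. The fitted tilt was about 0.01 rad, and I think that comes from side pixels at the edge of the mask. The top view centred the cover at (619.5, 19.2) mm, within 1 mm of the moist dish. The scene outline was 8–12 mm off because it took in the dish's side, so I did not use it.
- **Bystanders:** the tally and slips box measured where they started. I did not measure the oil bottle at the end, but it was still standing in the picture just before the cover was lowered.

While I carried the chamber it seemed to have shifted several millimetres in the grip, so I re-measured and corrected before setting it down.

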